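Nest the screening channels in the parts tray

TASK

Take the three U-shaped screening channels out of the slanted rack and stand them upright in the orange tray, nested: the two silver ones side by side facing the same way, and the black one turned the other way round so that it faces them, with one of its legs inside each silver channel. Lower them to the tray floor without dropping them, let go, and do not disturb the spray can, the meter or the transformer.

Things in the scene. Friction and masses are not known exactly. Their poses are not given: they have to be found in the camera images.
- silver1: Bare aluminium U-channel, 4 mm sheet, 100 mm tall, footprint 66 x 56 mm, 0.13-0.27 kg; starts leaning in a rack bay. Origin: centre of footprint at its lower end; z up along its length. Web: wall at x +29 to +33 mm, 56 wide; legs: walls at y -28 to -24 and +24 to +28 mm; open side faces -x; open at both ends, cavity 48 mm wide. One of two alike.
- silver2: Bare aluminium U-channel, 4 mm sheet, 100 mm tall, footprint 66 x 56 mm, 0.13-0.27 kg; starts leaning in a rack bay. Origin: centre of footprint at its lower end; z up along its length. Web: wall at x +29 to +33 mm, 56 wide; legs: walls at y -28 to -24 and +24 to +28 mm; open side faces -x; open at both ends, cavity 48 mm wide. The other of two alike.
- black: Black U-channel, 4 mm sheet, 100 mm tall, footprint 66 x 56 mm, 0.13-0.27 kg; starts leaning in a rack bay. Origin: centre of footprint at its lower end; z up along its length. Web: wall at x +29 to +33 mm, 56 wide; legs: walls at y -28 to -24 and +24 to +28 mm; open side faces -x; open at both ends, cavity 48 mm wide. Same shape as the silver ones.
- black_legA (a point): Free edge of the black channel's leg at its +y side, half way up (channel frame -33, +26, +50 mm); axes as the channel's.
- black_legB (a point): Free edge of the black channel's leg at its -y side, half way up (channel frame -33, -26, +50 mm); axes as the channel's.
- tray: Orange open tray, fixed, outside 115 (x) x 138 (y) x 30 mm high; walls and floor 5 mm: inside 105 x 128 mm, floor 5 mm above the bench. Origin: centre of underside, z up. The three channels fit only upright and interlocked, legs parallel to the tray's x (either way round), the black one's web along one long wall, the silver ones' webs along the other.
- rack: Blue slanted rack, fixed, 130 (x) x 240 (y) mm. Origin: centre of underside, z up. Three bays at y -72, 0, +72 mm. In each a channel leans 30 deg to rack -x (its z axis so tilted), web on the upper +x side; lip and dividers hold its lowest 30 mm: draw it out lengthwise. See rack_bar.
- can: Bystander: white and green spray can with red cap, standing, 52 mm diameter, 150 mm tall, 0.35 kg. Origin: centre of its underside.
- meter: Bystander: grey handheld meter lying on its back, 80 x 160 x 42 mm, 0.35 kg. Origin: centre of its underside, the long side along its y.
- transformer: Bystander: mains transformer, dark steel core, 78 x 90 x 66 mm, 0.9 kg. Origin: centre of its underside.
- rack_bar (a point): Middle of the rack's steel carrying bar, 14 mm thick, along the rack's y on end posts at y +-115 mm (rack frame +13, 0, +270 mm). The webs' upper edges lie 35 mm to rack -x of it and 130 mm lower, so a gripper coming straight down on a web meets the bar: lean the tool with the channel, coming from the rack's -x side.
Things that resemble listed ones, but are neither listed nor needed, are in the scene too. Leave any blue look-alike of the silver1 alone. What is shaped like the silver2 but yellow is not meant.

How it is judged:
By the outcome, as a careful person would: the job done as asked, in the order asked, and still so for the second after the job is handed in, with the robot touching nothing.
It also fails if it takes over 72 s, if anything falls off the work surface, if the arm or the gripper's body presses on something with over 40 N, if the wrist force passes 120 N, or if a joint passes its speed limit or range.

ROBOT

A 6-joint arm with a two-finger parallel gripper is mounted at the origin on the work surface. World frame = base frame: x ahead of the robot, y to its left, z up, the work surface at z = 0. Lengths are in mm, angles in degrees, forces in N, time in s.
With the tool pointing down it reaches from about 325 to 750 mm from the base axis. Payload 7.6 kg.
Tool frame: the origin (TCP) lies midway between the tips of the shut fingers; the grasp point (between the pads) lies 19 mm behind it; y points along the fingers, z is the direction in which the jaws open and shut, and the axes are right-handed (so a half turn about y gives the same grasp; the last joint's range is limited). The gripper opens to 85 mm and grips with 20 to 120 N. Pads are 22 mm wide; open, the fingers measure 114 mm over their backs; the gripper's body (76 mm by 85 mm) begins 54 mm behind the grasp point. The pads swing forward as they close: fully open they stand 13 mm farther back than shut.
Start: joints at [-67.111, 2.991, 80.254, -0, 96.75, -4.028], TCP at [237.698, -468.13, 231.323] pointing down, gripper open.
Joint ranges: [-166.34, 166.34], [-52.06, 124.39], [6.96, 135.62], [-60.46, 240.46], [14.63, 156.25], [-167.68, 167.68]. Speed limits (degrees/s): [147.25, 147.25, 172.46, 180, 180, 180].

INTERFACE

Orientations are given as a 3x3 rotation matrix whose columns are the frame's x, y, z axes.
In Python, from rig import telemetry, cams, order gives the robot as it stands.
- The arm moves only by the tool carry_out, never from a script. Its argument "plan" is one flat list of numbers, 7 for each row, row after row: the shift along the world's x, y, z in m, then the turn, a rotation vector about the world's x, y, z in rad, then the gripper's target within -1 to 1 (fully open at 1, half-way at 0, shut at -1). A call has exactly 10 rows; each row is the pose to reach, as a shift and turn from the pose measured when the call began; what a row does not reach only later rows make up. A row lasts 1/12 s, in which the tool goes at most 41.7 mm and 7.16 degrees, less where a joint would pass 70% of its speed; a pose out of reach is approached as far as the arm can. A call with a gripper value outside its range is refused whole. The fingers move at their own pace and stop on an object; "grip_force" is the grip in N (left out, the last holds). Time passes only in rows, so rows that repeat a pose let the fingers close, or fill a call up. It gives the time, the measured TCP pose, the force and the opening at its end, in the units of the state.
- telemetry.sense(): the state, without advancing time (a new reading comes with each control period).
- cams.capture(name): name is "side" or "top"; returns a dict with "frame" (420x560x3 uint8, blue, green, red), "depth" (420x560 float32, mm along the optical axis (not along the pixel's ray), 0 where there is no reading), "mtx" (3x3 intrinsics, pixels), "R" (3x3) and "t" (3): a world point X has camera coordinates R X + t. Camera axes: x right, y down, z forward; pixel columns grow to the right and rows downward; lengths in mm; the calibration is good to about 2 mm. A picture is of the moment at which its call begins.
- order.sign_off(): hands the job in, once; it reports no verdict.
The state is a dict: "time_s": time; "joint_pos": joint angles; "joint_velocities": joint speeds; "effort": joint torques, N m; "position": TCP position; "orientation": TCP orientation; "wrist_force": force on the tool from outside, world axes, zero at the start; "ft_torque": the same for the moment, N m; "gripper_width": finger opening in mm.
Only numpy, scipy, OpenCV 4.12 (cv2) and the standard library are available. Lean on these libraries where they do the work, as an engineer would, in place of code of your own. Each camera call takes 0.05 s, during which the arm holds its last target.

## Working session

There is one attempt and no reset: what is moved stays moved. The work goes in short steps, Python scripts to look and compute and a tool call to move; the robot and the scene stay as the last step left them, time stands still between calls to the robot, and variables do not carry over. Pictures are saved under pics/ and viewed, and the job is handed in when it is done.

Besides the shell and the picture viewer there is one more tool, called after ">>>" in YAML: its name, and indented under it one key for each argument. carry_out: Moves the arm, as the interface text tells. Its arguments: {"type":"object","properties":{"plan":{"type":"array"},"grip_force":{"type":"number"}},"required":["plan"]}

```bash
mkdir -p pics; ls; python3 - <<'E'
from rig import telemetry,cams
import cv2,numpy as np
print(telemetry.sense())
for n in ['side','top']:
    c=cams.capture(n); cv2.imwrite(f'pics/{n}0.png',c['frame']); np.savez(f'{n}0.npz',**c)
    print(n,c['mtx'].tolist(),c['R'].round(4).tolist(),c['t'].tolist(),(-c['R'].T@c['t']).round(1))
E
```

```text
pics
{'time_s': 0.0, 'joint_pos': array([-6.71113379e+01,  3.02710605e+00,  8.03136380e+01,  1.56023136e-03,
        9.67498045e+01, -4.02879612e+00]), 'joint_velocities': array([ 0.09114695, -0.01435336, -0.02305773,  0.02570941, -0.01122551,
       -0.02924019]), 'effort': array([-1.17275071e-03, -3.81669259e+01, -3.60186410e+01, -1.11787065e-04,
        6.28041467e-03,  2.48329246e-05]), 'position': array([ 237.57193095, -467.82981967,  230.46801088]), 'orientation': array([[-8.91658231e-01, -5.89758312e-04,  4.52708793e-01],
       [-4.52709156e-01,  1.46645281e-03, -8.91657036e-01],
       [-1.38013932e-04, -9.99998751e-01, -1.57456370e-03]]), 'wrist_force': array([-0.21423623, -0.27838663,  0.00521165]), 'ft_torque': array([ 0.0321486 , -0.00349584,  0.01560921]), 'gripper_width': 85.53587324742138}
side [[406.2129564792464, 0.0, 283.5209580670552], [0.0, 406.2129564792464, 203.26650469793015], [0.0, 0.0, 1.0]] [[-0.7726, -0.6344, -0.025], [-0.2994, 0.3988, -0.8668], [0.5599, -0.6622, -0.498]] [444.10060568684617, 308.44675732514486, 1092.7857485982588] [-176.4  882.3  822.7]
top [[426.748465947809, 0.0, 282.6052469338383], [0.0, 426.748465947809, 207.09922299643563], [0.0, 0.0, 1.0]] [[-0.028, -0.9995, 0.0161], [-0.9922, 0.0258, -0.1222], [0.1217, -0.0194, -0.9924]] [43.04428425458594, 542.6320924637855, 1259.3708566155512] [ 386.3   53.4 1315.4]
```

View pics/side0.png

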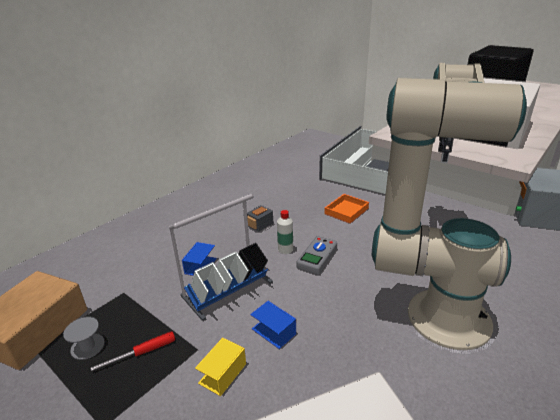

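View pics/top0.png

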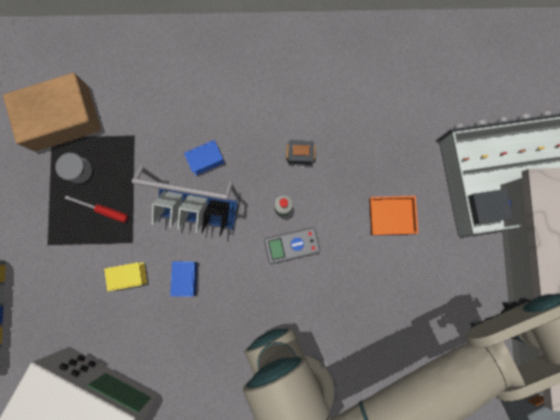

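The side view has the rack at about (225,280) with two silver channels at (205,275) and (235,265) and the black one at (255,258). The tray is at (347,208). In the top view the rack is at (185,207) and the tray at (393,215). The blue and yellow look-alikes lie loose on the bench, outside the rack. Next I'll enlarge the rack and measure.

```bash
cat > h.py <<'E'
import numpy as np,cv2
def load(n,k=0): return dict(np.load(f'{n}{k}.npz'))
def cloud(c):
    d=c['depth'].astype(float); h,w=d.shape; u,v=np.meshgrid(np.arange(w),np.arange(h)); M=c['mtx']
    P=np.stack([(u-M[0,2])/M[0,0]*d,(v-M[1,2])/M[1,1]*d,d],-1)
    X=(P-c['t'])@c['R']; X[d<=0]=np.nan; return X
def ray(c,u,v,z):
    M=c['mtx']; r=c['R'].T@np.array([(u-M[0,2])/M[0,0],(v-M[1,2])/M[1,1],1]); o=-c['R'].T@c['t']
    return o+r*(z-o[2])/r[2]
def proj(c,X):
    p=np.asarray(X)@c['R'].T+c['t']; return p[...,:2]/p[...,2:]*[c['mtx'][0,0],c['mtx'][1,1]]+c['mtx'][:2,2]
def crop(c,x,y,w,h,s,fn):
    cv2.imwrite(fn,cv2.resize(c['frame'][y:y+h,x:x+w],None,fx=s,fy=s,interpolation=cv2.INTER_CUBIC))
E
python3 - <<'E'
from h import *
s,t=load('side'),load('top')
crop(s,160,190,130,130,4.5,'pics/s1.png'); crop(t,125,160,130,90,6,'pics/t1.png')
for n,c in(('s',s),('t',t)):
    X=cloud(c); H=cv2.cvtColor(c['frame'],cv2.COLOR_BGR2HSV)
    m=(H[...,0]>5)&(H[...,0]<16)&(H[...,1]>190)&(H[...,2]>120)
    k,lab,st,ce=cv2.connectedComponentsWithStats(m.astype(np.uint8)); i=1+st[1:,4].argmax(); m=lab==i
    print(n,'tray',st[i],ce[i]); P=X[m]; P=P[np.isfinite(P).all(1)]
    print(np.percentile(P,[1,50,99],axis=0).round(1))
    Q=P[P[:,2]>22]; r=cv2.minAreaRect(Q[:,:2].astype(np.float32)); print(len(Q),r)
    fl=X[300:330,100:110]; print('bench',np.nanmedian(X[...,2]))
    m=(H[...,0]>100)&(H[...,0]<125)&(H[...,1]>120)
    m[:, :150]=0; P=X[m]; print('blue',m.sum())
E
```

```text
s tray [325 194  44  29 742] [346.18867925 207.87331536]
[[ 452.9 -379.1    2.4]
 [ 516.1 -315.    13.1]
 [ 568.2 -236.8   33.7]]
216 ((510.4850158691406, -307.99920654296875), (118.66802215576172, 147.68161010742188), 0.11067961156368256)
bench 53.80954807429656
blue 2864
t tray [413 212   2   4   4] [413.5 213.5]
[[ 510.8 -375.4   10.8]
 [ 515.8 -373.8   14.9]
 [ 519.  -373.2   24.4]]
1 ((519.0640869140625, -373.18634033203125), (0.0, 0.0), 0.0)
bench 0.4040410220735137
blue 2151
```

View pics/s1.png

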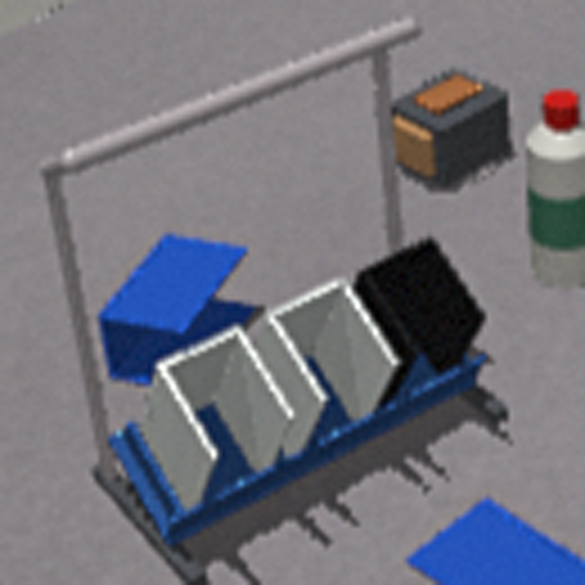

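View pics/t1.png

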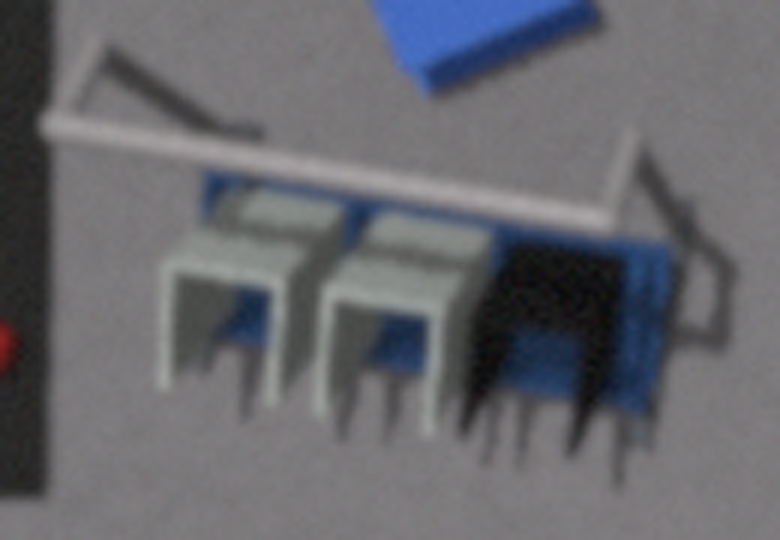

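```bash
python3 - <<'E'
from h import *
s,t=load('side'),load('top')
def g(c,x,y,w,h,sc,fn):
    im=cv2.resize(c['frame'][y:y+h,x:x+w],None,fx=sc,fy=sc,interpolation=cv2.INTER_CUBIC)
    for i in range(0,w,5):
        if (x+i)%10==0:
            cv2.line(im,(int((i+.5)*sc),0),(int((i+.5)*sc),6),(0,0,255),1); cv2.putText(im,str(x+i),(i*sc,16),0,.35,(0,0,255))
    for i in range(0,h,5):
        if (y+i)%10==0:
            cv2.line(im,(0,int((i+.5)*sc)),(6,int((i+.5)*sc)),(0,0,255),1); cv2.putText(im,str(y+i),(8,int((i+.5)*sc)+4),0,.35,(0,0,255))
    cv2.imwrite(fn,im)
g(s,190,240,80,60,10,'pics/s2.png'); g(t,145,185,80,50,10,'pics/t2.png'); g(t,365,190,60,50,10,'pics/t3.png'); g(s,320,190,55,35,12,'pics/s3.png')
H=cv2.cvtColor(t['frame'],cv2.COLOR_BGR2HSV); print(H[215,393],H[198,393],H[215,372])
E
```

```text
[ 12 187 217] [ 11 179 167] [ 11 183 196]
```

View pics/s2.png

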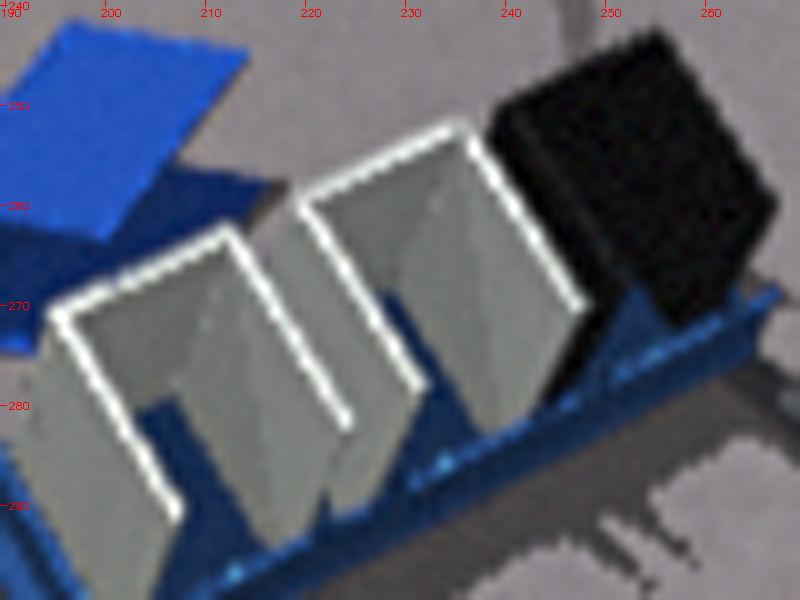

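View pics/t2.png

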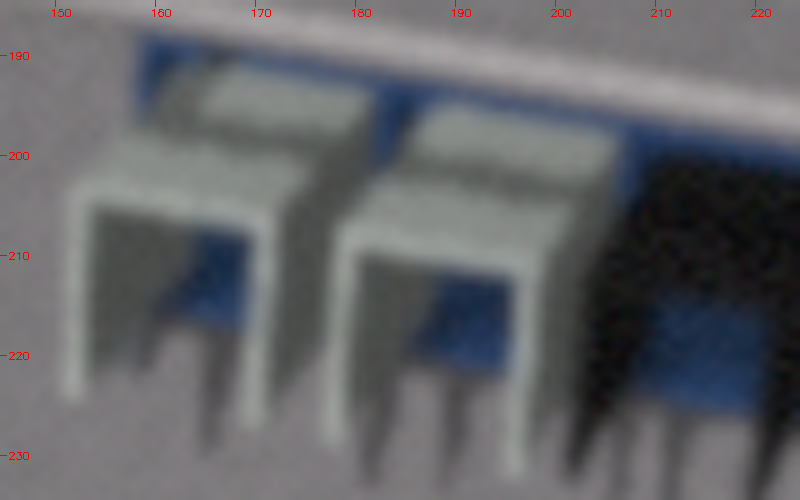

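View pics/t3.png

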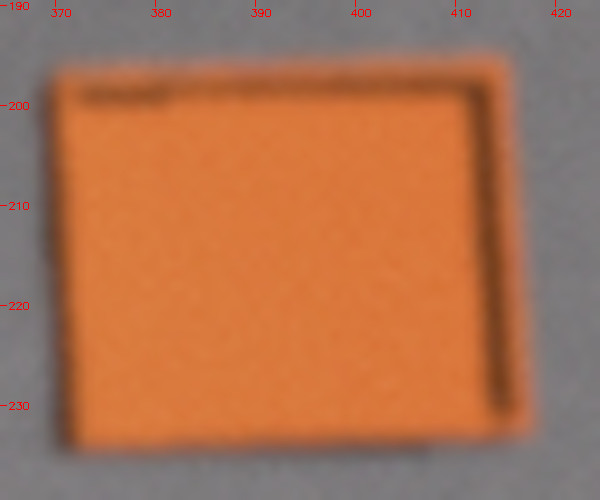

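View pics/s3.png

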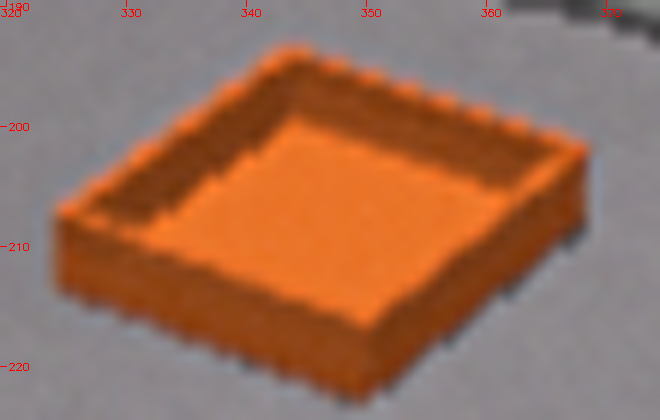

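```bash
cat > m.py <<'E'
from h import *
from scipy.optimize import least_squares
s,t=load('side'),load('top')
def tri(a,b):
    P=[c['mtx']@np.c_[c['R'],c['t']] for c in(s,t)]
    X=cv2.triangulatePoints(P[0],P[1],np.array(a,float).reshape(2,1),np.array(b,float).reshape(2,1)).ravel(); X=X[:3]/X[3]
    e=[np.linalg.norm(proj(c,X)-p) for c,p in((s,a),(t,b))]
    return X,e
if __name__=='__main__':
    names=['wl','wr','ll','lr']
    A=[((194.7,270.5),(151.7,203)),((212.5,262),(171.5,205.5)),((207.3,291.5),(151,224.7)),((224.3,282.3),(170.7,227.3))]
    B=[((219.5,259.3),(179,206.3)),((235.7,251.7),(198.5,209.5)),((231.5,278.5),(177.3,229.2)),((247.7,270.3),(196.7,232.3))]
    loc={'wl':(33,28,100),'wr':(33,-28,100),'ll':(-33,28,100),'lr':(-33,-28,100)}
    W=[];L=[]
    c3,s3=np.cos(np.pi/6),np.sin(np.pi/6)
    T=np.array([[c3,0,-s3],[0,1,0],[s3,0,c3]])
    for ch,yb in((A,72),(B,0)):
        for n,(a,b) in zip(names,ch):
            X,e=tri(a,b); print(n,X.round(1),np.round(e,2)); W.append(X); L.append(T@loc[n]+[0,yb,0])
    W=np.array(W);L=np.array(L)
    f=lambda p:((np.c_[np.cos(p[3])*L[:,0]-np.sin(p[3])*L[:,1],np.sin(p[3])*L[:,0]+np.cos(p[3])*L[:,1],L[:,2]]+p[:3])-W).ravel()
    r=least_squares(f,[550,350,40,-.17]); print(r.x[:3].round(1),np.degrees(r.x[3]),r.fun.reshape(-1,3).round(1))
    p=r.x; cy,sy=np.cos(p[3]),np.sin(p[3])
    R=np.array([[cy,-sy,0],[sy,cy,0],[0,0,1]])
    for y in(115,-115): 
        X=R@[13,y,270-p[2]]+p[:3]; print('bar',X,proj(s,X),proj(t,X))
    for y in(-100,-44): X=R@(T@[33,y+72,100]+[0,-72,0])+p[:3]; print('black w',proj(s,X),proj(t,X))
    # tray
    S=[(343.7,193),(368.5,202),(324.7,207.2),(350.3,217.4)]; Tp=[(415.3,195.5),(417.8,233.5),(370.5,196.7),(371.7,234.5)]
    Z=[]
    for a,b in zip(S,Tp):
        X,e=tri(a,b); print('tray',X.round(1),np.round(e,2), ray(s,*a,30)[:2].round(1),ray(t,*b,30)[:2].round(1)); Z.append(X)
    print(np.mean(Z,0))
E
python3 m.py
```

```text
wl [551.4 391.9 141. ] [0.12 0.1 ]
wr [542.9 337.6 139.5] [0.02 0.02]
ll [494.4 403.1 107.5] [0.21 0.18]
lr [486.7 349.  105.2] [0.67 0.58]
wl [539.6 316.7 137.7] [0.43 0.38]
wr [529.8 263.4 136.4] [0.24 0.22]
ll [480.1 329.2 108.5] [0.43 0.37]
lr [470.6 275.6 106.5] [0.69 0.62]
[554.5 288.8  36.2] -10.535574298034206 [[ 0.4 -0.9 -1.7]
 [-1.4 -1.6 -0.2]
 [ 1.1 -1.7 -1.2]
 [-1.4 -2.6  1.1]
 [-1.1  3.6  1.6]
 [-1.5  1.8  2.9]
 [ 2.3  1.4 -2.2]
 [ 1.6  0.1 -0.2]]
bar [588.31454395 399.45526359 270.        ] [176.09072485 226.12717007] [133.66117509 181.31557735]
bar [546.25996806 173.33270247 270.        ] [250.06771491 196.19662485] [225.49095278 195.82104386]
black w [255.81208815 241.37669731] [223.51535055 214.15111292]
black w [239.9730569  249.05147345] [203.52450935 210.99052372]
tray [ 568.6 -377.5   33.7] [0.02 0.02] [ 572.  -383.5] [ 569.2 -378.8]
tray [ 453.9 -377.7   31.1] [0.37 0.43] [ 455.8 -378.4] [ 452.8 -378.7]
tray [ 568.4 -241.    31.3] [0.14 0.16] [ 569.2 -243.1] [ 569. -241.]
tray [ 453.3 -238.7   29.6] [0.09 0.1 ] [ 452.8 -238.4] [ 453.6 -238.5]
[ 511.02927261 -308.72723959   31.43351372]
```

Candidates in the top view:
- Silver U at (161,213), in the rack.
- Silver U at (188,218), in the rack.
- Black U at (213,220), in the rack.
- Blue U-shapes at (204,157) and (184,279), loose on the bench.
- Yellow U at (125,277), loose on the bench.

Only the first three lean in the rack bays in the right colours, and the enlarged crops confirm that. Next I'll work out the first grasp, the left silver channel.

```bash
cat > k.py <<'E'
from h import *
from scipy.spatial.transform import Rotation as Ro
from rig import telemetry
yaw=np.radians(-10.5); O=np.array([554.5,288.8,36.2])
Rr=Ro.from_euler('z',yaw).as_matrix()
T=np.array([[np.cos(np.pi/6),0,-.5],[0,1,0],[.5,0,np.cos(np.pi/6)]])
Rc=Rr@T
def tool(R): # tool orientation from channel orientation
    y=-R[:,2]; z=R[:,0]; return np.c_[np.cross(y,z),y,z]
def delta(p,R):
    s=telemetry.sense(); return ((np.array(p)-s['position'])/1000).round(4), Ro.from_matrix(R@s['orientation'].T).as_rotvec().round(4)
def st():
    s=telemetry.sense(); print(s['time_s'],s['joint_pos'].round(1),s['position'].round(1),'F',s['wrist_force'].round(1),'w',round(s['gripper_width'],1)); print(s['orientation'].round(3).tolist())
def gr(yb,zc,xc=31): return O+Rr@[0,yb,0]+Rc@np.array([xc,0,zc])
E
python3 - <<'E'
from k import *
t=load('top')
for n,u,v,z in(('can',284,203,150),('meter',292,245,42),('trafo',301,151,66)): print(n,ray(t,u,v,z).round(0))
print('axis',Rc[:,2].round(4))
for yb in(73,-1,-73):
    for zc in(63,200): print(yb,zc,gr(yb,zc).round(1))
print(delta(gr(73,200),tool(Rc)))
E
```

```text
can [541.  27. 150.]
meter [428.   4.  42.]
trafo [708. -31.  66.]
axis [-0.4916  0.0911  0.866 ]
73 63 [563.2 361.4 106.3]
73 200 [495.9 373.9 224.9]
-1 63 [549.7 288.7 106.3]
-1 200 [482.4 301.1 224.9]
-73 63 [536.6 217.9 106.3]
-73 200 [469.3 230.4 224.9]
(array([ 0.2583,  0.8418, -0.0056]), array([-0.3256, -0.4352,  0.8959]))
```

>>> carry_out:
  plan: [0.02,0.04,0.01,0,0,0.05,0,0.04,0.08,0.02,0,0,0.1,0,0.055,0.12,0.03,0,0,0.15,0,0.07,0.16,0.04,0,0,0.2,0,0.085,0.2,0.05,0,0,0.25,0,0.1,0.24,0.05,0,0,0.3,0,0.115,0.28,0.06,0,0,0.35,0,0.13,0.32,0.06,0,0,0.4,0,0.145,0.36,0.06,0,0,0.45,0,0.16,0.4,0.06,0,0,0.5,0]
  grip_force: 50

```text
time_s: 0.93
position: [390.5, -85.2, 290.6]
orientation: [[-0.564, -0.0, 0.826], [-0.826, 0.001, -0.564], [-0.0, -1.0, -0.001]]
wrist_force: [1.3, -0.4, 0.7]
gripper_width: 42.7
```

```bash
python3 - <<'E'
from k import *
st(); print(delta(gr(73,200),tool(Rc)))
E
```

```text
0.9333 [-17.6 -17.9  92.6   0.  105.4  16.7] [390.5 -85.2 290.6] F [ 1.3 -0.4  0.7] w 42.7
[[-0.564, -0.0, 0.826], [-0.826, 0.001, -0.564], [-0.0, -1.0, -0.001]]
(array([ 0.1054,  0.4591, -0.0657]), array([-0.2015, -0.488 ,  0.4059]))
```

>>> carry_out:
  plan: [0.008,0.037,-0.005,-0.016,-0.039,0.032,0,0.017,0.073,-0.01,-0.032,-0.078,0.065,0,0.025,0.11,-0.016,-0.048,-0.117,0.097,0,0.034,0.147,-0.021,-0.064,-0.156,0.13,0,0.042,0.184,-0.026,-0.081,-0.195,0.162,0,0.05,0.22,-0.032,-0.097,-0.234,0.195,0,0.059,0.257,-0.037,-0.113,-0.273,0.227,0,0.067,0.294,-0.042,-0.129,-0.312,0.26,0,0.076,0.331,-0.047,-0.145,-0.351,0.292,0,0.084,0.367,-0.053,-0.161,-0.39,0.325,0]

```text
time_s: 1.77
position: [474.3, 284.0, 237.3]
orientation: [[-0.26, 0.399, 0.879], [-0.966, -0.091, -0.244], [-0.018, -0.912, 0.409]]
wrist_force: [0.5, -0.7, 0.3]
gripper_width: 42.6
```

```bash
python3 - <<'E'
from k import *
st(); print(delta(gr(73,200),tool(Rc)))
E
```

```text
1.7667 [ 36.   -4.6  89.9 -18.3  78.9  52.3] [474.3 284.  237.3] F [ 0.5 -0.7  0.3] w 42.6
[[-0.26, 0.399, 0.879], [-0.966, -0.091, -0.244], [-0.018, -0.912, 0.409]]
(array([ 0.0216,  0.0899, -0.0124]), array([-0.0399, -0.0961,  0.0784]))
```

>>> carry_out:
  plan: [0.006,0.025,-0.003,-0.01,-0.024,0.02,0,0.011,0.045,-0.006,-0.02,-0.048,0.04,0,0.017,0.07,-0.01,-0.03,-0.072,0.06,0,0.0216,0.0899,-0.0124,-0.04,-0.096,0.078,0,0.0216,0.0899,-0.0124,-0.04,-0.096,0.078,0,0.0216,0.0899,-0.0124,-0.04,-0.096,0.078,0,0.0216,0.0899,-0.0124,-0.04,-0.096,0.078,0,0.0216,0.0899,-0.0124,-0.04,-0.096,0.078,0,0.0216,0.0899,-0.0124,-0.04,-0.096,0.078,0,0.0216,0.0899,-0.0124,-0.04,-0.096,0.078,0]

```text
time_s: 2.6
position: [496.1, 373.3, 225.5]
orientation: [[-0.184, 0.492, 0.851], [-0.983, -0.091, -0.159], [-0.001, -0.866, 0.5]]
wrist_force: [0.3, 0.5, 0.4]
gripper_width: 42.9
```

```bash
python3 - <<'E'
from k import *
from rig import cams
st(); print(delta(gr(73,200),tool(Rc)), delta(gr(73,63),tool(Rc)))
for n in['side','top']:
    c=cams.capture(n); np.savez(f'{n}1.npz',**c)
    print(proj(c,gr(73,200)),proj(c,gr(73,63)))
    crop(c,*((150,170,130,130) if n=='side' else(125,150,130,110)),6 if n=='top' else 4.5,f'pics/{n}1.png')
E
```

```text
2.6 [ 44.1   5.8  82.3 -25.   74.9  57.6] [496.1 373.3 225.5] F [0.3 0.5 0.4] w 42.9
[[-0.184, 0.492, 0.851], [-0.983, -0.091, -0.159], [-0.001, -0.866, 0.5]]
(array([-0.0003,  0.0006, -0.0006]), array([-0.0006,  0.0005,  0.0014])) (array([ 0.0671, -0.0119, -0.1192]), array([-0.0006,  0.0005,  0.0014]))
[210.44147247 249.14256408] [202.34505268 273.10674666]
[149.04160838 219.9520872 ] [165.95573634 200.13248726]
```

View pics/side1.png

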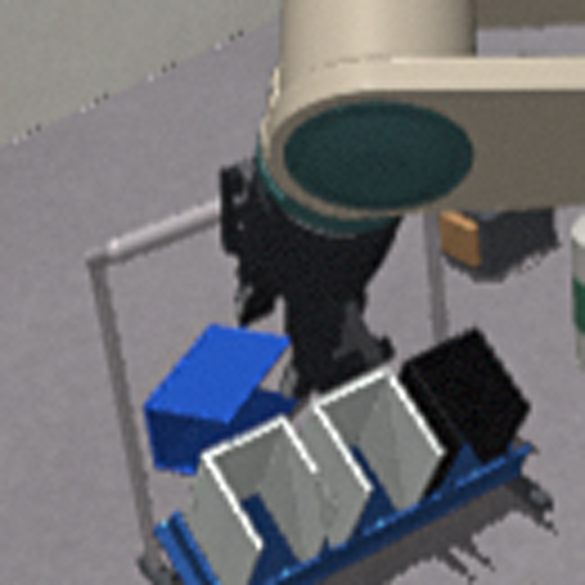

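View pics/top1.png

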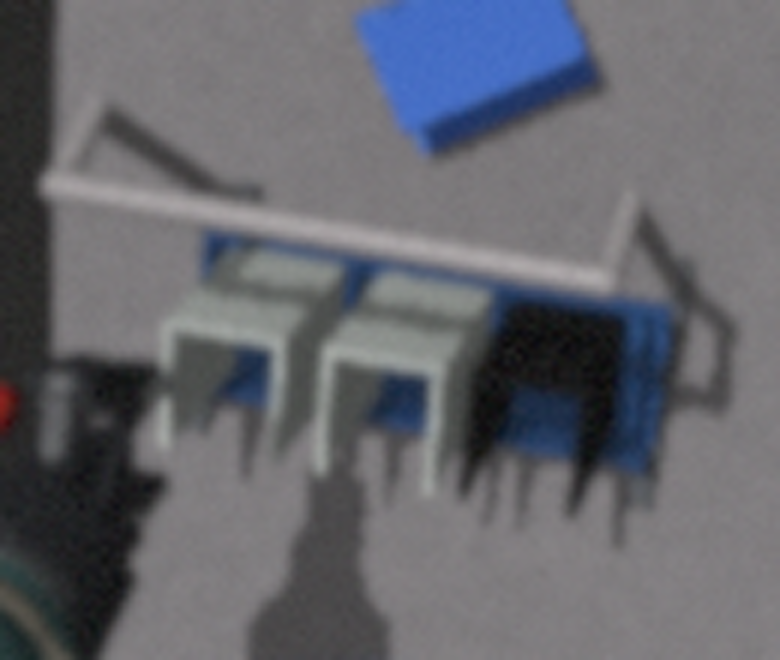

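The side view shows the gripper leaning with the channel, behind its top edge at crop (300,390). In the top view the fingertips straddle the web line near crop (145,420). The path is clear, so I'll go down along the channel axis.

>>> carry_out:
  plan: [0.0075,-0.0013,-0.0133,0,0,0,0,0.0151,-0.0027,-0.0268,0,0,0,0,0.0226,-0.004,-0.0402,0,0,0,0,0.0302,-0.0054,-0.0536,0,0,0,0,0.0377,-0.0067,-0.067,0,0,0,0,0.0453,-0.008,-0.0804,0,0,0,0,0.0528,-0.0094,-0.0938,0,0,0,0,0.0604,-0.0107,-0.1072,0,0,0,0,0.0671,-0.0119,-0.1192,0,0,0,0,0.0671,-0.0119,-0.1192,0,0,0,0]

```text
time_s: 3.53
position: [562.9, 360.2, 102.7]
orientation: [[-0.185, 0.488, 0.853], [-0.983, -0.094, -0.159], [0.003, -0.867, 0.497]]
wrist_force: [0.1, 0.0, -0.4]
gripper_width: 42.2
```

```bash
python3 - <<'E'
from k import *
st(); print(delta(gr(73,63),tool(Rc)))
E
```

```text
3.5333 [ 38.5  17.6  83.2 -25.5  61.4  58. ] [562.9 360.2 102.7] F [ 0.1  0.  -0.4] w 42.2
[[-0.185, 0.488, 0.853], [-0.983, -0.094, -0.159], [0.003, -0.867, 0.497]]
(array([0.0003, 0.0013, 0.0035]), array([ 0.0025, -0.0034,  0.0023]))
```

>>> carry_out:
  plan: [0,0.001,0.003,0,0,0,-0.4,0,0.001,0.003,0,0,0,-0.7,0,0.001,0.003,0,0,0,-0.8,0,0.001,0.003,0,0,0,-1,0,0.001,0.003,0,0,0,-1,0,0.001,0.003,0,0,0,-1,0,0.001,0.003,0,0,0,-1,0,0.001,0.003,0,0,0,-1,0,0.001,0.003,0,0,0,-1,0,0.001,0.003,0,0,0,-1]

```text
time_s: 4.37
position: [563.0, 361.8, 107.1]
orientation: [[-0.184, 0.49, 0.852], [-0.983, -0.093, -0.159], [0.002, -0.867, 0.498]]
wrist_force: [-5.4, 0.3, 6.0]
gripper_width: 3.6
```

```bash
python3 - <<'E'
from k import *
st(); print((Rc[:,2]*.11).round(4))
E
```

```text
4.3667 [ 38.7  17.4  82.9 -25.5  61.7  57.9] [563.  361.8 107.1] F [-5.4  0.3  6. ] w 3.6
[[-0.184, 0.49, 0.852], [-0.983, -0.093, -0.159], [0.002, -0.867, 0.498]]
[-0.0541  0.01    0.0953]
```

>>> carry_out:
  plan: [-0.0025,0.0005,0.0043,0,0,0,-1,-0.0074,0.0014,0.013,0,0,0,-1,-0.0147,0.0027,0.026,0,0,0,-1,-0.0221,0.0041,0.039,0,0,0,-1,-0.0295,0.0055,0.052,0,0,0,-1,-0.0369,0.0068,0.065,0,0,0,-1,-0.0442,0.0082,0.078,0,0,0,-1,-0.0516,0.0096,0.091,0,0,0,-1,-0.059,0.0109,0.104,0,0,0,-1,-0.0664,0.0123,0.117,0,0,0,-1]

```text
time_s: 5.2
position: [495.2, 374.2, 225.4]
orientation: [[-0.184, 0.489, 0.853], [-0.983, -0.093, -0.159], [0.001, -0.867, 0.498]]
wrist_force: [0.4, -0.7, -1.9]
gripper_width: 3.1
```

```bash
python3 - <<'E'
from k import *
st(); R0=tool(np.eye(3)); print(delta([470,200,330],R0),delta([470,-200,330],R0))
E
```

```text
5.2 [ 44.2   5.9  82.1 -24.9  75.2  57.6] [495.2 374.2 225.4] F [ 0.4 -0.7 -1.9] w 3.1
[[-0.184, 0.489, 0.853], [-0.983, -0.093, -0.159], [0.001, -0.867, 0.498]]
(array([-0.0252, -0.1742,  0.1046]), array([0.0494, 0.5194, 0.1802])) (array([-0.0252, -0.5742,  0.1046]), array([0.0494, 0.5194, 0.1802]))
```

>>> carry_out:
  plan: [-0.003,-0.003,0.012,0.002,0.02,0.008,-1,-0.006,-0.01,0.03,0.007,0.07,0.025,-1,-0.009,-0.025,0.05,0.012,0.12,0.045,-1,-0.012,-0.045,0.07,0.017,0.18,0.063,-1,-0.015,-0.07,0.085,0.022,0.24,0.083,-1,-0.018,-0.1,0.095,0.028,0.3,0.104,-1,-0.02,-0.13,0.1,0.033,0.36,0.125,-1,-0.022,-0.165,0.104,0.039,0.42,0.146,-1,-0.024,-0.2,0.105,0.045,0.48,0.167,-1,-0.025,-0.235,0.105,0.0494,0.5194,0.1802,-1]

```text
time_s: 6.03
position: [469.2, 138.1, 332.1]
orientation: [[0.002, -0.001, 1.0], [-1.0, 0.002, 0.002], [-0.002, -1.0, -0.001]]
wrist_force: [1.2, -0.0, -2.4]
gripper_width: 3.7
```

```bash
python3 - <<'E'
from k import *
st(); R0=tool(np.eye(3)); print(delta([470,-200,330],R0))
E
```

```text
6.0333 [ 1.200e+01 -2.700e+00  7.460e+01  1.000e-01  1.082e+02  1.190e+01] [469.2 138.1 332.1] F [ 1.2 -0.  -2.4] w 3.7
[[0.002, -0.001, 1.0], [-1.0, 0.002, 0.002], [-0.002, -1.0, -0.001]]
(array([ 0.0008, -0.3381, -0.0021]), array([-0.0017, -0.0013, -0.0025]))
```

>>> carry_out:
  plan: [0.002,-0.012,0,0,0,0,-1,0.006,-0.04,0,0,0,0,-1,0.012,-0.075,0,0,0,0,-1,0.02,-0.11,0,0,0,0,-1,0.028,-0.147,0,0,0,0,-1,0.036,-0.185,0,0,0,0,-1,0.044,-0.223,0,0,0,0,-1,0.052,-0.26,0,0,0,0,-1,0.06,-0.297,0,0,0,0,-1,0.067,-0.333,-0.005,0,0,0,-1]

```text
time_s: 6.87
position: [536.0, -196.1, 329.1]
orientation: [[0.003, 0.001, 1.0], [-1.0, 0.001, 0.003], [-0.001, -1.0, 0.001]]
wrist_force: [0.7, -0.2, -1.8]
gripper_width: 3.3
```

```bash
python3 - <<'E'
from k import *
st(); R0=tool(np.eye(3)); print(delta([558.5,-339.7,120],R0))
E
```

```text
6.8667 [-2.380e+01  1.060e+01  6.100e+01  1.000e-01  1.084e+02 -2.400e+01] [ 536.  -196.1  329.1] F [ 0.7 -0.2 -1.8] w 3.3
[[0.003, 0.001, 1.0], [-1.0, 0.001, 0.003], [-0.001, -1.0, 0.001]]
(array([ 0.0225, -0.1436, -0.2091]), array([-0.0011,  0.001 , -0.0034]))
```

Next I'll move over the tray, with the channel's lower end about 40 mm above the rim, and look.

>>> carry_out:
  plan: [0.002,-0.02,-0.01,0,0,0,-1,0.006,-0.05,-0.03,0,0,0,-1,0.01,-0.08,-0.055,0,0,0,-1,0.015,-0.11,-0.085,0,0,0,-1,0.02,-0.13,-0.115,0,0,0,-1,0.0225,-0.1436,-0.145,0,0,0,-1,0.0225,-0.1436,-0.17,0,0,-0.003,-1,0.0225,-0.1436,-0.19,0,0,-0.003,-1,0.0225,-0.1436,-0.195,0,0,-0.003,-1,0.0225,-0.1436,-0.195,0,0,-0.003,-1]

```text
time_s: 7.7
position: [557.8, -338.6, 132.8]
orientation: [[0.001, -0.002, 1.0], [-1.0, 0.003, 0.001], [-0.003, -1.0, -0.002]]
wrist_force: [-0.6, -0.3, -2.0]
gripper_width: 3.1
```

```bash
cat >> k.py <<'E'
def g(c,x,y,w,h,sc,fn):
    im=cv2.resize(c['frame'][y:y+h,x:x+w],None,fx=sc,fy=sc,interpolation=cv2.INTER_CUBIC)
    for i in range(w):
        if (x+i)%10==0:
            cv2.line(im,(int((i+.5)*sc),0),(int((i+.5)*sc),6),(0,0,255),1); cv2.putText(im,str(x+i),(int(i*sc),16),0,.35,(0,0,255))
    for i in range(h):
        if (y+i)%10==0:
            cv2.line(im,(0,int((i+.5)*sc)),(6,int((i+.5)*sc)),(0,0,255),1); cv2.putText(im,str(y+i),(8,int((i+.5)*sc)+4),0,.35,(0,0,255))
    cv2.imwrite(fn,im)
E
python3 - <<'E'
from k import *
from rig import cams
st()
for n in['side','top']:
    c=cams.capture(n); np.savez(f'{n}2.npz',**c)
    if n=='side': g(c,310,140,80,80,7,'pics/side2.png')
    else: g(c,360,170,80,80,7,'pics/top2.png')
E
```

```text
7.7 [-34.5  26.4  64.    0.1  89.9 -34.6] [ 557.8 -338.6  132.8] F [-0.6 -0.3 -2. ] w 3.1
[[0.001, -0.002, 1.0], [-1.0, 0.003, 0.001], [-0.003, -1.0, -0.002]]
```

View pics/side2.png

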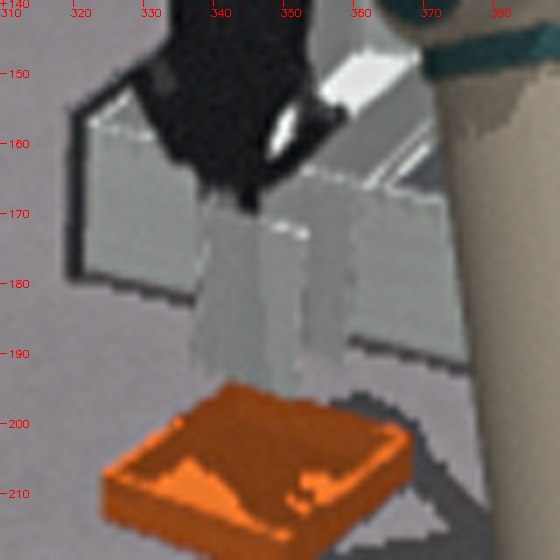

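View pics/top2.png

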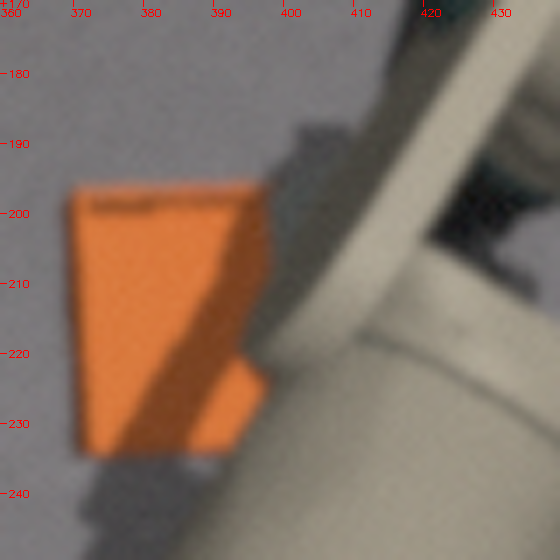

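```bash
python3 - <<'E'
from k import *
s=load('side',2); p=np.array([557.8,-338.6,132.8])
o=p-[31,0,63]
for q in[(33,28,0),(-33,28,0),(-33,24,0),(-33,-24,0),(-33,-28,0),(-33,-28,100),(-33,28,100)]:
    print(q,proj(s,o+q).round(1),(proj(s,o+q+[0,2,0])-proj(s,o+q)).round(2))
E
```

```text
(33, 28, 0) [336.8 192.1] [-0.28  0.2 ]
(-33, 28, 0) [351.5 197. ] [-0.28  0.21]
(-33, 24, 0) [352.1 196.6] [-0.28  0.2 ]
(-33, -24, 0) [358.6 191.8] [-0.26  0.2 ]
(-33, -28, 0) [359.1 191.4] [-0.26  0.2 ]
(-33, -28, 100) [360.9 168. ] [-0.27  0.18]
(-33, 28, 100) [353.1 173.2] [-0.28  0.19]
```

The side view shows the channel hanging upright with its lower corners at (337,192), (352,196) and (359,191). That matches the prediction from the gripper pose to about 1 px, so I'll lower it.

>>> carry_out:
  plan: [0.0007,-0.001,-0.006,0,0,0,-1,0.0007,-0.001,-0.014,0,0,0,-1,0.0007,-0.001,-0.022,0,0,0,-1,0.0007,-0.001,-0.03,0,0,0,-1,0.0007,-0.001,-0.038,0,0,0,-1,0.0007,-0.001,-0.045,0,0,0,-1,0.0007,-0.001,-0.051,0,0,0,-1,0.0007,-0.001,-0.055,0,0,0,-1,0.0007,-0.001,-0.058,0,0,0,-1,0.0007,-0.001,-0.06,0,0,0,-1]

```text
time_s: 8.63
position: [559.8, -340.6, 76.0]
orientation: [[0.001, 0.003, 1.0], [-1.0, -0.0, 0.001], [0.0, -1.0, 0.003]]
wrist_force: [0.3, 0.2, -2.4]
gripper_width: 3.5
```

```bash
python3 - <<'E'
from k import *
st()
E
```

```text
8.6333 [-34.6  29.1  67.    0.1  83.7 -34.7] [ 559.8 -340.6   76. ] F [ 0.3  0.2 -2.4] w 3.5
[[0.001, 0.003, 1.0], [-1.0, -0.0, 0.001], [0.0, -1.0, 0.003]]
```

>>> carry_out:
  plan: [-0.001,0.001,-0.001,0,0,0,-1,-0.001,0.001,-0.002,0,0,0,-1,-0.001,0.001,-0.003,0,0,0,-1,-0.001,0.001,-0.004,0,0,0,-1,-0.001,0.001,-0.005,0,0,0,-1,-0.001,0.001,-0.006,0,0,0,-1,-0.001,0.001,-0.0065,0,0,0,-1,-0.001,0.001,-0.007,0,0,0,-1,-0.001,0.001,-0.007,0,0,0,-1,-0.001,0.001,-0.007,0,0,0,-1]

```text
time_s: 9.47
position: [558.8, -339.6, 69.2]
orientation: [[0.001, 0.003, 1.0], [-1.0, -0.0, 0.001], [0.0, -1.0, 0.003]]
wrist_force: [-0.4, -0.8, -2.4]
gripper_width: 3.2
```

>>> carry_out:
  plan: [0,0,-0.0005,0,0,0,-1,0,0,-0.001,0,0,0,-1,0,0,-0.0015,0,0,0,-1,0,0,-0.002,0,0,0,-1,0,0,-0.002,0,0,0,-1,0,0,-0.0025,0,0,0,-1,0,0,-0.003,0,0,0,-1,0,0,-0.003,0,0,0,-1,0,0,-0.003,0,0,0,-1,0,0,-0.003,0,0,0,-1]

```text
time_s: 10.3
position: [559.3, -339.9, 68.8]
orientation: [[0.001, 0.005, 1.0], [-1.0, -0.001, 0.001], [0.001, -1.0, 0.005]]
wrist_force: [-4.0, 1.8, 11.2]
gripper_width: 3.4
```

>>> carry_out:
  plan: [0,0,-0.001,0,0,0,-1,0,0,-0.001,0,0,0,-0.9,0,0,0,0,0,0,-0.7,0,0,0,0,0,0,-0.5,0,0,0,0,0,0,-0.5,0,0,0,0,0,0,-0.5,0,0,0.01,0,0,0,-0.5,0,0,0.03,0,0,0,-0.5,0,0,0.055,0,0,0,-0.5,0,0,0.085,0,0,0,-0.5]

```text
time_s: 11.13
position: [558.6, -339.5, 153.9]
orientation: [[0.001, 0.002, 1.0], [-1.0, 0.0, 0.001], [-0.0, -1.0, 0.002]]
wrist_force: [-0.7, 0.5, 0.0]
gripper_width: 21.1
```

```bash
python3 - <<'E'
from k import *
st(); print(gr(-1,200),delta(gr(-1,200),tool(Rc)), delta([430,0,330],tool(np.eye(3))))
E
```

```text
11.1333 [-34.6  25.6  62.5   0.1  91.7 -34.6] [ 558.6 -339.5  153.9] F [-0.7  0.5  0. ] w 21.1
[[0.001, 0.002, 1.0], [-1.0, 0.0, 0.001], [-0.0, -1.0, 0.002]]
[482.3895093  301.14785921 224.90508076] (array([-0.0762,  0.6407,  0.071 ]), array([-0.0477, -0.5197, -0.1802])) (array([-0.1286,  0.3395,  0.1761]), array([-0.0003,  0.0024, -0.0011]))
```

>>> carry_out:
  plan: [-0.002,0.005,0.03,0,0,0,-0.5,-0.008,0.02,0.06,0,0,0,-0.3,-0.02,0.05,0.085,0,0,0,0,-0.034,0.085,0.105,0,0,0,0,-0.048,0.12,0.12,0,0,0,0,-0.062,0.158,0.13,0,0,0,0,-0.076,0.195,0.135,0,0,0,0,-0.09,0.232,0.14,0,0,0,0,-0.102,0.27,0.14,0,0,0,0,-0.112,0.307,0.14,0,0,0,0]

```text
time_s: 11.97
position: [445.5, -31.0, 295.3]
orientation: [[0.001, 0.005, 1.0], [-1.0, -0.0, 0.001], [0.0, -1.0, 0.005]]
wrist_force: [0.6, 0.7, -0.0]
gripper_width: 42.7
```

```bash
python3 - <<'E'
from k import *
from rig import cams
st(); print(delta(gr(-1,200),tool(Rc)))
c=cams.capture('top'); np.savez('top3.npz',**c); g(c,360,170,80,80,7,'pics/top3.png')
E
```

```text
11.9667 [ -8.7 -10.3  85.8   0.  104.3  -8.8] [445.5 -31.  295.3] F [ 0.6  0.7 -0. ] w 42.7
[[0.001, 0.005, 1.0], [-1.0, -0.0, 0.001], [0.0, -1.0, 0.005]]
(array([ 0.0369,  0.3321, -0.0704]), array([-0.0473, -0.5173, -0.1798]))
```

View pics/top3.png

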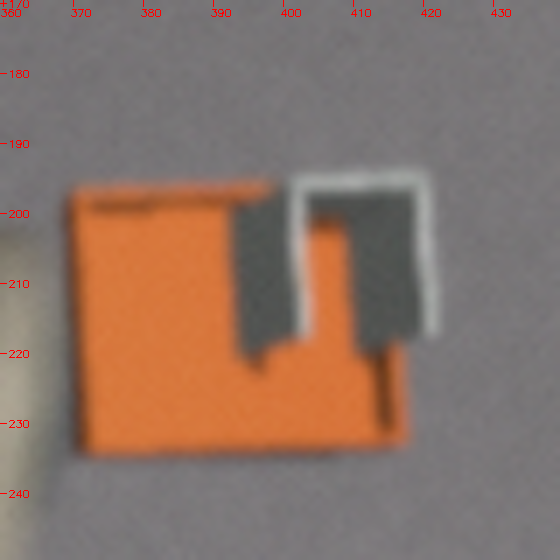

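The first silver channel stands upright in the tray, with its top-edge corners at about (401,195), (421,194), (402,218) and (422,217). I'll measure those and go on to the second.

```bash
python3 - <<'E'
from k import *
t=load('top',3)
for u,v in((401,194.9),(420.8,194),(402,218),(422.3,217.3)): print(ray(t,u,v,105).round(1))
E
```

```text
[ 561.3 -312.3  105. ]
[ 562.4 -369.8  105. ]
[ 494.4 -311.   105. ]
[ 494.9 -369.5  105. ]
```

>>> carry_out:
  plan: [0.003,0.02,-0.001,-0.002,-0.026,-0.009,0,0.007,0.055,-0.003,-0.007,-0.078,-0.027,0,0.011,0.09,-0.007,-0.012,-0.135,-0.047,0,0.015,0.13,-0.013,-0.018,-0.195,-0.068,0,0.019,0.17,-0.022,-0.024,-0.26,-0.09,0,0.023,0.21,-0.032,-0.03,-0.325,-0.113,0,0.027,0.248,-0.043,-0.036,-0.39,-0.135,0,0.031,0.285,-0.055,-0.041,-0.45,-0.156,0,0.035,0.315,-0.065,-0.045,-0.495,-0.172,0,0.0369,0.3321,-0.0704,-0.0473,-0.5173,-0.1798,0]

```text
time_s: 12.85
position: [480.2, 309.3, 224.1]
orientation: [[-0.174, 0.493, 0.852], [-0.985, -0.087, -0.151], [-0.0, -0.866, 0.501]]
wrist_force: [1.1, 0.1, -0.8]
gripper_width: 42.9
```

```bash
python3 - <<'E'
from k import *
st(); print(delta(gr(-1,200),tool(Rc)), delta(gr(-1,63),tool(Rc)))
E
```

```text
12.85 [ 39.9  -3.7  92.  -23.7  72.7  53.2] [480.2 309.3 224.1] F [ 1.1  0.1 -0.8] w 42.9
[[-0.174, 0.493, 0.852], [-0.985, -0.087, -0.151], [-0.0, -0.866, 0.501]]
(array([ 0.0022, -0.0081,  0.0008]), array([ 0.0001,  0.001 , -0.0083])) (array([ 0.0696, -0.0206, -0.1178]), array([ 0.0001,  0.001 , -0.0083]))
```

>>> carry_out:
  plan: [0.0022,-0.0081,0.0008,0,0.001,-0.008,0,0.0022,-0.0081,0.0008,0,0.001,-0.008,0,0.0112,-0.0098,-0.015,0,0.001,-0.008,0,0.0202,-0.0115,-0.031,0,0.001,-0.008,0,0.0302,-0.0133,-0.0482,0,0.001,-0.008,0,0.0402,-0.0152,-0.066,0,0.001,-0.008,0,0.0502,-0.017,-0.0836,0,0.001,-0.008,0,0.0602,-0.0189,-0.1013,0,0.001,-0.008,0,0.0696,-0.0206,-0.1178,0,0.001,-0.008,0,0.0696,-0.0206,-0.1178,0,0.001,-0.008,0]

```text
time_s: 13.68
position: [550.0, 286.0, 103.5]
orientation: [[-0.185, 0.488, 0.853], [-0.983, -0.095, -0.159], [0.003, -0.868, 0.497]]
wrist_force: [-1.1, -0.3, -0.6]
gripper_width: 42.6
```

```bash
python3 - <<'E'
from k import *
st(); print(delta(gr(-1,63),tool(Rc)))
E
```

```text
13.6833 [ 33.    8.8  93.3 -24.1  57.9  53. ] [550.  286.  103.5] F [-1.1 -0.3 -0.6] w 42.6
[[-0.185, 0.488, 0.853], [-0.983, -0.095, -0.159], [0.003, -0.868, 0.497]]
(array([-0.0003,  0.0027,  0.0027]), array([ 0.0027, -0.004 ,  0.003 ]))
```

>>> carry_out:
  plan: [0,0.0025,0.0025,0.003,-0.004,0.003,-0.4,0,0.0025,0.0025,0.003,-0.004,0.003,-0.7,0,0.0025,0.0025,0.003,-0.004,0.003,-0.8,0,0.0025,0.0025,0.003,-0.004,0.003,-1,0,0.0025,0.0025,0.003,-0.004,0.003,-1,0,0.0025,0.0025,0.003,-0.004,0.003,-1,0,0.0025,0.0025,0.003,-0.004,0.003,-1,0,0.0025,0.0025,0.003,-0.004,0.003,-1,0,0.0025,0.0025,0.003,-0.004,0.003,-1,0,0.0025,0.0025,0.003,-0.004,0.003,-1]

```text
time_s: 14.52
position: [549.6, 289.1, 107.7]
orientation: [[-0.182, 0.492, 0.851], [-0.983, -0.09, -0.158], [-0.001, -0.866, 0.5]]
wrist_force: [-6.2, -0.0, 4.4]
gripper_width: 3.5
```

>>> carry_out:
  plan: [-0.0025,0.0005,0.0043,0,0,0,-1,-0.0074,0.0014,0.013,0,0,0,-1,-0.0147,0.0027,0.026,0,0,0,-1,-0.0221,0.0041,0.039,0,0,0,-1,-0.0295,0.0055,0.052,0,0,0,-1,-0.0369,0.0068,0.065,0,0,0,-1,-0.0442,0.0082,0.078,0,0,0,-1,-0.0516,0.0096,0.091,0,0,0,-1,-0.059,0.0109,0.104,0,0,0,-1,-0.0664,0.0123,0.117,0,0,0,-1]

```text
time_s: 15.35
position: [482.3, 301.5, 226.3]
orientation: [[-0.182, 0.493, 0.851], [-0.983, -0.089, -0.158], [-0.002, -0.866, 0.501]]
wrist_force: [0.9, -0.1, -0.1]
gripper_width: 3.6
```

```bash
python3 - <<'E'
from k import *
st(); R0=tool(np.eye(3)); print(delta([470,60,330],R0))
E
```

```text
15.35 [ 39.   -4.3  92.4 -23.4  72.7  52.7] [482.3 301.5 226.3] F [ 0.9 -0.1 -0.1] w 3.6
[[-0.182, 0.493, 0.851], [-0.983, -0.089, -0.158], [-0.002, -0.866, 0.501]]
(array([-0.0123, -0.2415,  0.1037]), array([0.0456, 0.5232, 0.1789]))
```

>>> carry_out:
  plan: [-0.001,-0.003,0.012,0.002,0.02,0.008,-1,-0.003,-0.01,0.03,0.007,0.07,0.025,-1,-0.005,-0.025,0.05,0.012,0.12,0.045,-1,-0.006,-0.045,0.07,0.017,0.18,0.063,-1,-0.007,-0.07,0.085,0.022,0.24,0.083,-1,-0.008,-0.1,0.095,0.028,0.3,0.104,-1,-0.009,-0.13,0.1,0.033,0.36,0.125,-1,-0.01,-0.165,0.104,0.039,0.42,0.146,-1,-0.012,-0.2,0.105,0.043,0.48,0.167,-1,-0.012,-0.235,0.104,0.0456,0.5232,0.1789,-1]

```text
time_s: 16.18
position: [469.6, 65.1, 332.4]
orientation: [[0.002, 0.001, 1.0], [-1.0, 0.001, 0.002], [-0.001, -1.0, 0.001]]
wrist_force: [1.1, 0.3, -1.8]
gripper_width: 3.2
```

```bash
python3 - <<'E'
from k import *
st(); R0=tool(np.eye(3)); print(delta([535,-200,330],R0))
E
```

```text
16.1833 [ 3.400e+00 -5.200e+00  7.690e+01  1.000e-01  1.083e+02  3.300e+00] [469.6  65.1 332.4] F [ 1.1  0.3 -1.8] w 3.2
[[0.002, 0.001, 1.0], [-1.0, 0.001, 0.002], [-0.001, -1.0, 0.001]]
(array([ 0.0654, -0.2651, -0.0024]), array([-0.001 ,  0.0005, -0.0018]))
```

>>> carry_out:
  plan: [0.002,-0.01,0,0,0,0,-1,0.007,-0.035,0,0,0,0,-1,0.015,-0.07,0,0,0,0,-1,0.023,-0.108,0,0,0,0,-1,0.031,-0.146,0,0,0,0,-1,0.04,-0.184,-0.005,0,0,0,-1,0.048,-0.222,-0.012,0,0,0,-1,0.056,-0.258,-0.025,0,0,0,-1,0.064,-0.29,-0.045,0,0,0,-1,0.072,-0.315,-0.07,0,0,0,-1]

```text
time_s: 17.02
position: [541.8, -252.5, 264.2]
orientation: [[0.001, 0.004, 1.0], [-1.0, -0.002, 0.001], [0.002, -1.0, 0.004]]
wrist_force: [0.4, 1.2, -1.8]
gripper_width: 3.5
```

```bash
python3 - <<'E'
from k import *
st(); R0=tool(np.eye(3)); print(delta([558.5,-278.5,132],R0))
E
```

```text
17.0167 [-28.5  14.4  63.9   0.  101.4 -28.6] [ 541.8 -252.5  264.2] F [ 0.4  1.2 -1.8] w 3.5
[[0.001, 0.004, 1.0], [-1.0, -0.002, 0.001], [0.002, -1.0, 0.004]]
(array([ 0.0167, -0.026 , -0.1322]), array([ 0.0017,  0.0043, -0.0008]))
```

>>> carry_out:
  plan: [0.004,-0.007,-0.01,0,0.004,0,-1,0.009,-0.014,-0.025,0,0.004,0,-1,0.013,-0.02,-0.042,0,0.004,0,-1,0.016,-0.025,-0.058,0,0.004,0,-1,0.0167,-0.026,-0.068,0,0.004,0,-1,0.0167,-0.026,-0.073,0,0.004,0,-1,0.0167,-0.026,-0.075,0,0.004,0,-1,0.0167,-0.026,-0.075,0,0.004,0,-1,0.0167,-0.026,-0.075,0,0.004,0,-1,0.0167,-0.026,-0.075,0,0.004,0,-1]

```text
time_s: 17.85
position: [558.9, -278.3, 190.7]
orientation: [[0.001, 0.002, 1.0], [-1.0, -0.003, 0.001], [0.003, -1.0, 0.002]]
wrist_force: [-0.1, 0.5, -3.3]
gripper_width: 3.3
```

```bash
python3 - <<'E'
from k import *
from rig import cams
st(); p=telemetry.sense()['position']
c=cams.capture('side'); np.savez('side4.npz',**c); g(c,300,130,90,90,7,'pics/side4.png')
o=p-[31,0,63]
for q in[(33,28,0),(-33,28,0),(-33,-24,0),(-33,-28,0),(-33,-28,100),(-33,28,100)]:
    print(q,proj(c,o+q).round(1),((proj(c,o+q)-[300,130]+.5)*7).round(0))
E
```

```text
17.85 [-29.8  19.8  65.8  -0.1  94.3 -29.9] [ 558.9 -278.3  190.7] F [-0.1  0.5 -3.3] w 3.3
[[0.001, 0.002, 1.0], [-1.0, -0.003, 0.001], [0.003, -1.0, 0.002]]
(33, 28, 0) [328.3 184.4] [202. 384.]
(-33, 28, 0) [343.5 189.4] [308. 419.]
(-33, -24, 0) [351.  184.1] [361. 382.]
(-33, -28, 0) [351.6 183.7] [365. 380.]
(-33, -28, 100) [353.2 158.9] [376. 206.]
(-33, 28, 100) [344.9 164.2] [318. 243.]
```

View pics/side4.png

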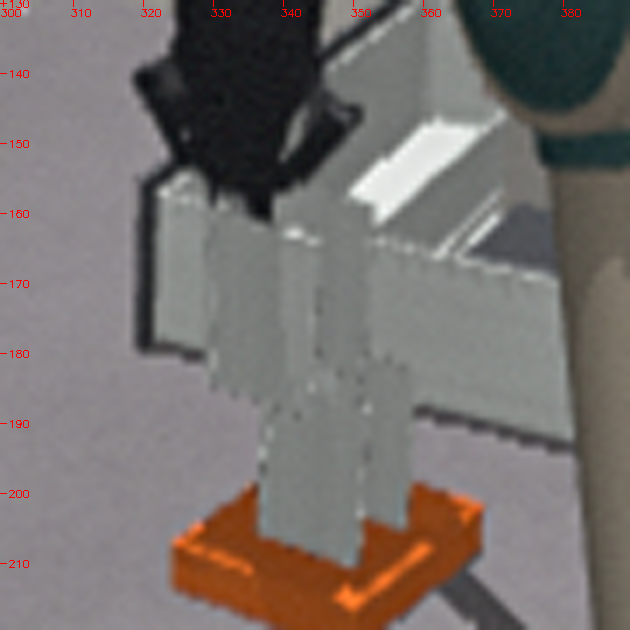

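The side view shows the second silver channel hanging above the first. Its top leg corner is at (345,164), as predicted, and its left edge at about (329,185) is 1 px off. I'll lower it at y about -277.

>>> carry_out:
  plan: [0,0.001,-0.008,0,0,0,-1,0,0.001,-0.022,0,0,0,-1,0,0.001,-0.037,0,0,0,-1,0,0.001,-0.052,0,0,0,-1,0,0.001,-0.067,0,0,0,-1,0,0.001,-0.082,0,0,0,-1,0,0.001,-0.095,0,0,0,-1,0,0.001,-0.104,0,0,0,-1,0,0.001,-0.111,0,0,0,-1,0,0.001,-0.115,0,0,0,-1]

```text
time_s: 18.73
position: [558.7, -277.3, 74.6]
orientation: [[0.001, 0.001, 1.0], [-1.0, -0.002, 0.001], [0.002, -1.0, 0.001]]
wrist_force: [-0.5, 0.0, -2.3]
gripper_width: 3.5
```

>>> carry_out:
  plan: [0,0,-0.001,0,0,0,-1,0,0,-0.002,0,0,0,-1,0,0,-0.003,0,0,0,-1,0,0,-0.004,0,0,0,-1,0,0,-0.005,0,0,0,-1,0,0,-0.0055,0,0,0,-1,0,0,-0.006,0,0,0,-1,0,0,-0.0065,0,0,0,-1,0,0,-0.007,0,0,0,-1,0,0,-0.007,0,0,0,-1]

```text
time_s: 19.57
position: [559.0, -277.5, 68.9]
orientation: [[0.001, 0.003, 1.0], [-1.0, -0.003, 0.001], [0.003, -1.0, 0.003]]
wrist_force: [-2.9, 1.2, 5.9]
gripper_width: 3.4
```

On the floor (5.9 N upward), so I'll let go and withdraw.

>>> carry_out:
  plan: [0,0,-0.0005,0,0,0,-1,0,0,-0.0005,0,0,0,-0.9,0,0,0,0,0,0,-0.7,0,0,0,0,0,0,-0.5,0,0,0,0,0,0,-0.5,0,0,0,0,0,0,-0.5,0,0,0.01,0,0,0,-0.5,0,0,0.03,0,0,0,-0.5,0,0,0.055,0,0,0,-0.5,0,0,0.085,0,0,0,-0.5]

```text
time_s: 20.4
position: [558.3, -277.1, 154.1]
orientation: [[0.001, 0.0, 1.0], [-1.0, -0.002, 0.001], [0.002, -1.0, 0.0]]
wrist_force: [-0.0, 0.2, -0.0]
gripper_width: 21.4
```

>>> carry_out:
  plan: [-0.002,0.005,0.03,0,0,0,-0.5,-0.008,0.02,0.06,0,0,0,-0.3,-0.02,0.05,0.085,0,0,0,0,-0.034,0.085,0.105,0,0,0,0,-0.048,0.12,0.12,0,0,0,0,-0.062,0.155,0.13,0,0,0,0,-0.076,0.185,0.135,0,0,0,0,-0.09,0.215,0.14,0,0,0,0,-0.102,0.24,0.14,0,0,0,0,-0.112,0.26,0.14,0,0,0,0]

```text
time_s: 21.23
position: [445.4, -15.4, 295.6]
orientation: [[0.002, 0.003, 1.0], [-1.0, -0.002, 0.002], [0.002, -1.0, 0.003]]
wrist_force: [-0.0, 0.0, 0.8]
gripper_width: 42.4
```

```bash
python3 - <<'E'
from k import *
from rig import cams
st(); print(delta(gr(-73,200),tool(Rc)))
c=cams.capture('top'); np.savez('top5.npz',**c); g(c,360,170,80,80,7,'pics/top5.png'); g(c,180,180,60,60,8,'pics/top5b.png')
c=cams.capture('side'); np.savez('side5.npz',**c); g(c,300,130,90,90,7,'pics/side5.png')
E
```

```text
21.2333 [-6.700e+00 -1.040e+01  8.580e+01 -1.000e-01  1.045e+02 -6.800e+00] [445.4 -15.4 295.6] F [-0.   0.   0.8] w 42.4
[[0.002, 0.003, 1.0], [-1.0, -0.002, 0.002], [0.002, -1.0, 0.003]]
(array([ 0.0239,  0.2458, -0.0707]), array([-0.0456, -0.5196, -0.1806]))
```

View pics/top5.png

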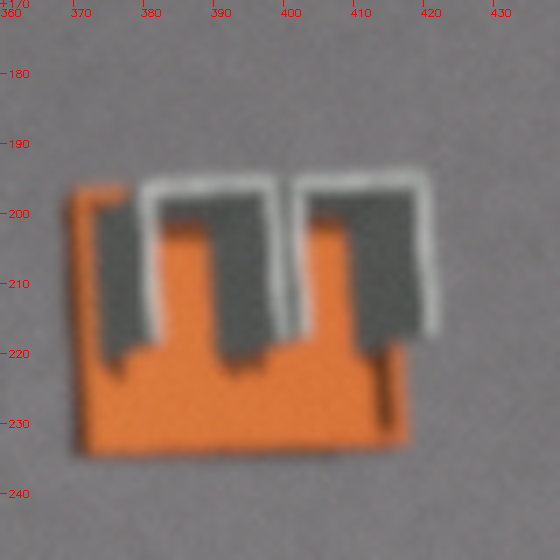

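View pics/top5b.png

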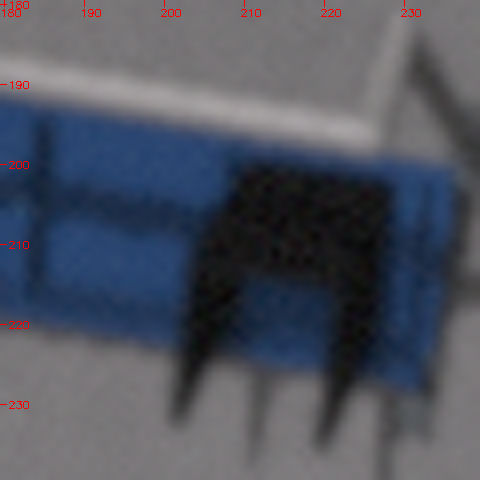

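View pics/side5.png

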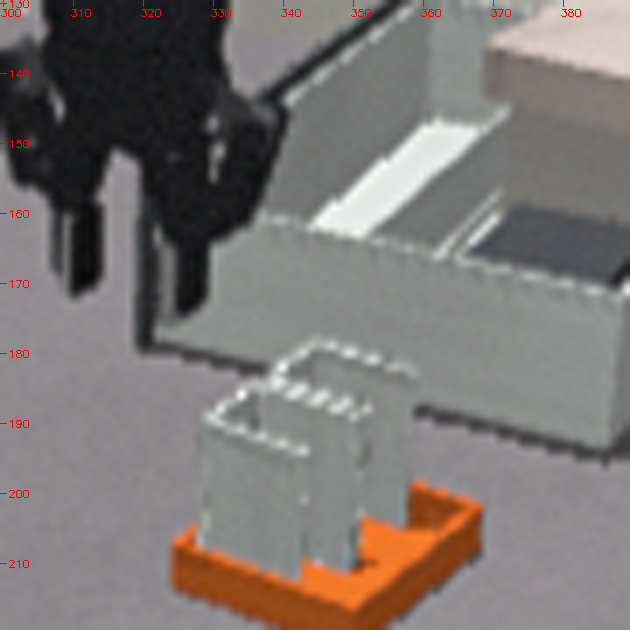

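```bash
python3 - <<'E'
from k import *
t=load('top',5)
for u,v in((379.5,195.9),(399,194.9),(380.7,218.6),(400.5,218.2)): print(ray(t,u,v,105).round(1))
a=ray(t,201.4,232,106.3);b=ray(t,219.7,235.5,106.3);print('black tips',a,b)
L=lambda y:O+Rr@(T@[-33,y,100])
print(L(-73),Rr.T@((a+b)/2-O),t and Rr.T@(b-a))
# compare with same-method silver B tips (image0)
a=ray(load('top'),177.3,229.2,106.3);b=ray(load('top'),196.7,232.3,106.3);print(Rr.T@((a+b)/2-O))
E
```

```text
[ 560.  -249.9  105. ]
[ 561.4 -306.5  105. ]
[ 494.3 -249.7  105. ]
[ 494.  -306.6  105. ]
black tips [469.6928816  261.23404455 106.3       ] [458.40991853 209.75199949 106.3       ]
[463.93377823 231.34224764 106.30254038] [-79.21960462 -68.89729584  70.1       ] [ -1.71217127 -52.67613016   0.        ]
[-81.20090063  -1.8565847   70.1       ]
```

>>> carry_out:
  plan: [0.002,0.015,-0.002,-0.002,-0.026,-0.009,0,0.005,0.042,-0.006,-0.007,-0.078,-0.027,0,0.008,0.07,-0.01,-0.012,-0.135,-0.047,0,0.01,0.1,-0.016,-0.018,-0.195,-0.068,0,0.013,0.13,-0.024,-0.024,-0.26,-0.09,0,0.016,0.16,-0.034,-0.03,-0.325,-0.113,0,0.019,0.19,-0.045,-0.036,-0.39,-0.135,0,0.021,0.216,-0.056,-0.041,-0.45,-0.156,0,0.023,0.236,-0.066,-0.045,-0.495,-0.172,0,0.0239,0.2458,-0.0707,-0.0456,-0.5196,-0.1806,0]

```text
time_s: 22.17
position: [468.7, 232.6, 223.6]
orientation: [[-0.179, 0.492, 0.852], [-0.984, -0.091, -0.154], [0.002, -0.866, 0.501]]
wrist_force: [-0.3, -0.2, 0.1]
gripper_width: 42.6
```

```bash
python3 - <<'E'
from k import *
st(); print(delta(gr(-73,200),tool(Rc)), delta(gr(-73,63),tool(Rc)))
E
```

```text
22.1667 [ 32.9 -13.6 100.9 -21.3  71.1  46.3] [468.7 232.6 223.6] F [-0.3 -0.2  0.1] w 42.6
[[-0.179, 0.492, 0.852], [-0.984, -0.091, -0.154], [0.002, -0.866, 0.501]]
(array([ 0.0006, -0.0022,  0.0013]), array([ 0.0019,  0.0005, -0.0037])) (array([ 0.068 , -0.0147, -0.1173]), array([ 0.0019,  0.0005, -0.0037]))
```

>>> carry_out:
  plan: [0.0012,0.0008,0.0013,0.002,0,-0.004,0,0.0012,0.0008,0.0013,0.002,0,-0.004,0,0.0102,-0.0009,-0.0146,0.002,0,-0.004,0,0.0192,-0.0026,-0.0305,0.002,0,-0.004,0,0.0292,-0.0044,-0.048,0.002,0,-0.004,0,0.0392,-0.0063,-0.0657,0.002,0,-0.004,0,0.0492,-0.0081,-0.0833,0.002,0,-0.004,0,0.0592,-0.01,-0.101,0.002,0,-0.004,0,0.0685,-0.0117,-0.1173,0.002,0,-0.004,0,0.0685,-0.0117,-0.1173,0.002,0,-0.004,0]

```text
time_s: 23.0
position: [537.6, 218.2, 103.6]
orientation: [[-0.186, 0.488, 0.853], [-0.983, -0.095, -0.16], [0.003, -0.868, 0.497]]
wrist_force: [-0.2, -0.4, -0.1]
gripper_width: 42.9
```

```bash
python3 - <<'E'
from k import *
st(); print(delta(gr(-70,63),tool(Rc)))
E
```

```text
23.0 [ 26.9   1.2 101.4 -21.9  55.1  46.7] [537.6 218.2 103.6] F [-0.2 -0.4 -0.1] w 42.9
[[-0.186, 0.488, 0.853], [-0.983, -0.095, -0.16], [0.003, -0.868, 0.497]]
(array([-0.0005,  0.0026,  0.0026]), array([ 0.0022, -0.0039,  0.0036]))
```

>>> carry_out:
  plan: [0,0.0025,0.0025,0.003,-0.004,0.003,-0.4,0,0.0025,0.0025,0.003,-0.004,0.003,-0.7,0,0.0025,0.0025,0.003,-0.004,0.003,-0.8,0,0.0025,0.0025,0.003,-0.004,0.003,-1,0,0.0025,0.0025,0.003,-0.004,0.003,-1,0,0.0025,0.0025,0.003,-0.004,0.003,-1,0,0.0025,0.0025,0.003,-0.004,0.003,-1,0,0.0025,0.0025,0.003,-0.004,0.003,-1,0,0.0025,0.0025,0.003,-0.004,0.003,-1,0,0.0025,0.0025,0.003,-0.004,0.003,-1]

```text
time_s: 23.83
position: [537.7, 221.0, 107.8]
orientation: [[-0.183, 0.493, 0.851], [-0.983, -0.09, -0.159], [-0.001, -0.865, 0.501]]
wrist_force: [-5.2, -1.1, 5.2]
gripper_width: 3.6
```

>>> carry_out:
  plan: [-0.0025,0.0005,0.0043,0,0,0,-1,-0.0074,0.0014,0.013,0,0,0,-1,-0.0147,0.0027,0.026,0,0,0,-1,-0.0221,0.0041,0.039,0,0,0,-1,-0.0295,0.0055,0.052,0,0,0,-1,-0.0369,0.0068,0.065,0,0,0,-1,-0.0442,0.0082,0.078,0,0,0,-1,-0.0516,0.0096,0.091,0,0,0,-1,-0.059,0.0109,0.104,0,0,0,-1,-0.0664,0.0123,0.117,0,0,0,-1]

```text
time_s: 24.67
position: [470.4, 233.5, 226.1]
orientation: [[-0.182, 0.493, 0.851], [-0.983, -0.09, -0.159], [-0.002, -0.865, 0.501]]
wrist_force: [-0.6, -0.3, -1.0]
gripper_width: 3.3
```

```bash
python3 - <<'E'
from k import *
st(); R0=tool(np.eye(3)); print(delta([470,60,330],R0))
E
```

```text
24.6667 [ 32.9 -13.4 100.5 -21.2  71.2  46.4] [470.4 233.5 226.1] F [-0.6 -0.3 -1. ] w 3.3
[[-0.182, 0.493, 0.851], [-0.983, -0.09, -0.159], [-0.002, -0.865, 0.501]]
(array([-0.0004, -0.1735,  0.1039]), array([0.046 , 0.524 , 0.1795]))
```

>>> carry_out:
  plan: [0,-0.003,0.012,0.002,0.02,0.008,-1,0,-0.01,0.03,0.007,0.07,0.025,-1,0,-0.022,0.05,0.012,0.12,0.045,-1,0,-0.04,0.07,0.017,0.18,0.063,-1,0,-0.06,0.085,0.022,0.24,0.083,-1,0,-0.085,0.095,0.028,0.3,0.104,-1,0,-0.11,0.1,0.033,0.36,0.125,-1,0,-0.135,0.104,0.039,0.42,0.146,-1,0,-0.158,0.105,0.043,0.48,0.167,-1,0,-0.1735,0.104,0.046,0.524,0.1795,-1]

```text
time_s: 25.5
position: [470.2, 58.2, 331.8]
orientation: [[0.0, -0.0, 1.0], [-1.0, 0.0, 0.0], [-0.0, -1.0, -0.0]]
wrist_force: [1.2, 0.4, -1.3]
gripper_width: 3.4
```

```bash
python3 - <<'E'
from k import *
st(); print(delta([470,-150,330],tool(np.diag([-1,-1,1.]))))
E
```

```text
25.5 [  2.6  -5.2  77.    0.  108.2   2.6] [470.2  58.2 331.8] F [ 1.2  0.4 -1.3] w 3.4
[[0.0, -0.0, 1.0], [-1.0, 0.0, 0.0], [-0.0, -1.0, -0.0]]
(array([-2.000e-04, -2.082e-01, -1.800e-03]), array([ 4.0000e-04, -5.0000e-04,  3.1414e+00]))
```

>>> carry_out:
  plan: [0,-0.005,0,0,0,-0.05,-1,0,-0.02,0,0,0,-0.15,-1,0,-0.035,0,0,0,-0.26,-1,0,-0.05,0,0,0,-0.37,-1,0,-0.065,0,0,0,-0.48,-1,0,-0.08,0,0,0,-0.59,-1,0,-0.095,0,0,0,-0.7,-1,0,-0.11,0,0,0,-0.81,-1,0,-0.125,0,0,0,-0.92,-1,0,-0.14,0,0,0,-1.03,-1]

```text
time_s: 26.33
position: [469.7, -82.2, 332.6]
orientation: [[-0.86, 0.001, 0.511], [-0.511, -0.0, -0.86], [-0.001, -1.0, 0.001]]
wrist_force: [0.8, -0.3, -2.9]
gripper_width: 3.5
```

>>> carry_out:
  plan: [0,-0.015,0,0,0,-0.11,-1,0,-0.03,0,0,0,-0.22,-1,0,-0.045,0,0,0,-0.33,-1,0,-0.06,0,0,0,-0.44,-1,0,-0.075,0,0,0,-0.55,-1,0,-0.09,0,0,0,-0.66,-1,0,-0.105,0,0,0,-0.77,-1,0,-0.12,0,0,0,-0.88,-1,0,-0.13,0,0,0,-0.98,-1,0,-0.135,0,0,0,-1.06,-1]

```text
time_s: 27.17
position: [469.3, -217.9, 333.1]
orientation: [[-0.863, 0.001, -0.505], [0.505, -0.002, -0.863], [-0.002, -1.0, 0.001]]
wrist_force: [-0.2, -0.5, -2.7]
gripper_width: 3.4
```

```bash
python3 - <<'E'
from k import *
st(); print(delta([463,-309.4,270],tool(np.diag([-1,-1,1.]))))
E
```

```text
27.1667 [-2.900e+01  1.800e+00  7.000e+01 -1.000e-01  1.081e+02  9.130e+01] [ 469.3 -217.9  333.1] F [-0.2 -0.5 -2.7] w 3.4
[[-0.863, 0.001, -0.505], [0.505, -0.002, -0.863], [-0.002, -1.0, 0.001]]
(array([-0.0063, -0.0915, -0.0631]), array([ 1.9000e-03, -2.0000e-04, -1.0415e+00]))
```

>>> carry_out:
  plan: [-0.001,-0.01,-0.003,0,0,-0.1,-1,-0.002,-0.022,-0.008,0,0,-0.21,-1,-0.003,-0.036,-0.015,0,0,-0.32,-1,-0.004,-0.05,-0.023,0,0,-0.43,-1,-0.005,-0.063,-0.032,0,0,-0.54,-1,-0.006,-0.074,-0.04,0,0,-0.65,-1,-0.006,-0.082,-0.048,0.001,0,-0.76,-1,-0.006,-0.088,-0.055,0.002,0,-0.87,-1,-0.006,-0.091,-0.06,0.002,0,-0.97,-1,-0.006,-0.0915,-0.063,0.002,0,-1.0415,-1]

```text
time_s: 28.0
position: [462.9, -309.4, 269.9]
orientation: [[0.005, -0.001, -1.0], [1.0, 0.0, 0.005], [0.0, -1.0, 0.001]]
wrist_force: [-0.5, 0.3, -2.1]
gripper_width: 3.3
```

```bash
python3 - <<'E'
from k import *
st(); print(delta([463,-309.4,190],tool(np.diag([-1,-1,1.]))))
E
```

```text
28.0 [-37.6   7.9  70.7  -0.  101.5 142.7] [ 462.9 -309.4  269.9] F [-0.5  0.3 -2.1] w 3.3
[[0.005, -0.001, -1.0], [1.0, 0.0, 0.005], [0.0, -1.0, 0.001]]
(array([ 0.0001,  0.    , -0.0799]), array([-0.0003, -0.0008,  0.0051]))
```

Next I'll go down to just above the silver tops and look.

>>> carry_out:
  plan: [0,0,-0.008,0,0,0.005,-1,0,0,-0.022,0,0,0.005,-1,0,0,-0.038,0,0,0.005,-1,0,0,-0.054,0,0,0.005,-1,0,0,-0.067,0,0,0.005,-1,0,0,-0.076,0,0,0.005,-1,0,0,-0.08,0,0,0.005,-1,0,0,-0.08,0,0,0.005,-1,0,0,-0.08,0,0,0.005,-1,0,0,-0.08,0,0,0.005,-1]

```text
time_s: 28.83
position: [463.3, -309.6, 191.1]
orientation: [[-0.0, 0.001, -1.0], [1.0, -0.001, -0.0], [-0.001, -1.0, -0.001]]
wrist_force: [-0.7, 0.5, -2.2]
gripper_width: 3.4
```

```bash
python3 - <<'E'
from k import *
from rig import cams
st(); p=telemetry.sense()['position']
o=p+[31,0,-63]
for n in('side','top'):
    c=cams.capture(n); np.savez(n+'6.npz',**c); x,y,w,h=(300,130,90,90) if n=='side' else (355,165,85,85); g(c,x,y,w,h,7,f'pics/{n}6.png')
    for q in[(-33,28,0),(33,28,0),(33,24,0),(33,-24,0),(33,-28,0),(33,-28,100),(33,28,100),(-33,28,100)]:
        print(n,q,proj(c,o+q).round(1),((proj(c,o+q)-[x,y]+.5)*7).round(0))
E
```

```text
28.8333 [-37.5   9.   78.4  -0.   92.6 142.4] [ 463.3 -309.6  191.1] F [-0.7  0.5 -2.2] w 3.4
[[-0.0, 0.001, -1.0], [1.0, -0.001, -0.0], [-0.001, -1.0, -0.001]]
side (-33, 28, 0) [356.1 188.7] [396. 414.]
side (33, 28, 0) [340.6 183.7] [288. 379.]
side (33, 24, 0) [341.2 183.3] [292. 377.]
side (33, -24, 0) [348.  178.7] [339. 344.]
side (33, -28, 0) [348.5 178.3] [343. 342.]
side (33, -28, 100) [350. 154.] [354. 171.]
side (33, 28, 100) [341.8 158.9] [296. 206.]
side (-33, 28, 100) [357.9 163.4] [409. 237.]
top (-33, 28, 0) [394.7 229.3] [282. 453.]
top (33, 28, 0) [393.3 205.9] [272. 290.]
top (33, 24, 0) [394.7 205.8] [282. 289.]
top (33, -24, 0) [411.7 205.4] [400. 286.]
top (33, -28, 0) [413.1 205.4] [410. 286.]
top (33, -28, 100) [425.4 200.5] [497. 252.]
top (33, 28, 100) [403.9 201. ] [346. 256.]
top (-33, 28, 100) [405.5 226.5] [357. 434.]
```

View pics/side6.png

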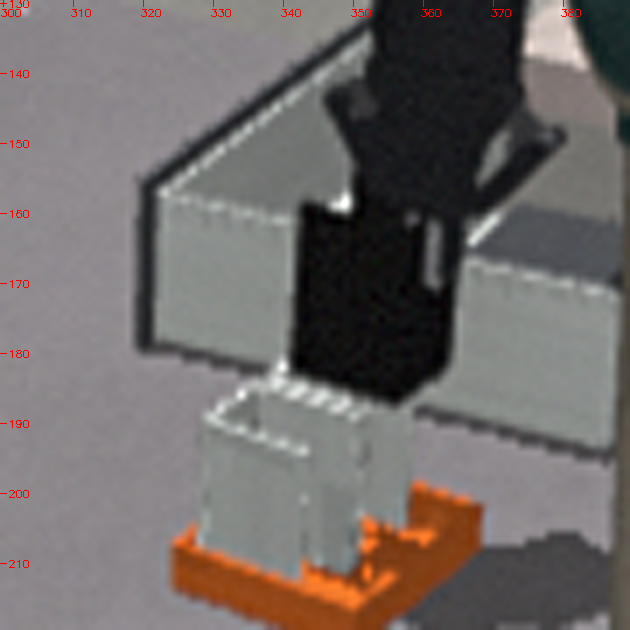

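View pics/top6.png

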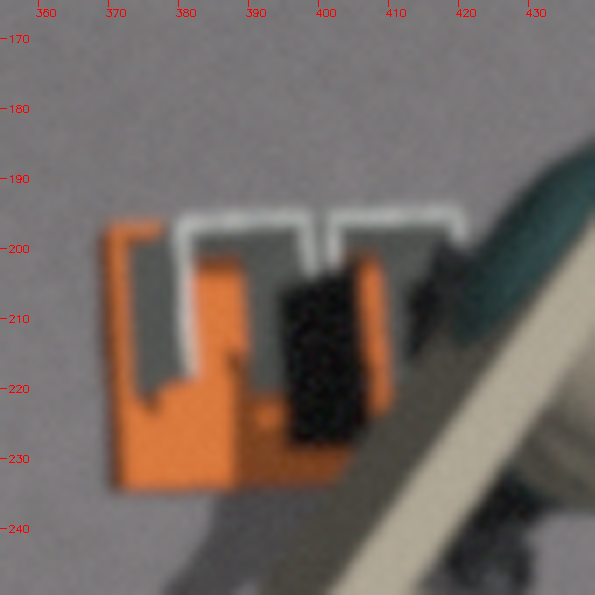

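The top view shows the black channel's +y leg edge at about x = 395, roughly 3 mm to -y of nominal, and the side view agrees. I'll shift it +3 mm in y and lower it between the silvers.

>>> carry_out:
  plan: [0,0.003,-0.003,0,0,0,-1,0,0.003,-0.012,0,0,0,-1,0,0.003,-0.024,0,0,0,-1,0,0.003,-0.036,0,0,0,-1,0,0.003,-0.048,0,0,0,-1,0,0.003,-0.058,0,0,0,-1,0,0.003,-0.066,0,0,0,-1,0,0.003,-0.072,0,0,0,-1,0,0.003,-0.075,0,0,0,-1,0,0.003,-0.075,0,0,0,-1]

```text
time_s: 29.77
position: [463.0, -306.6, 115.2]
orientation: [[-0.0, -0.0, -1.0], [1.0, -0.0, -0.0], [-0.0, -1.0, 0.0]]
wrist_force: [-0.1, -0.2, -0.6]
gripper_width: 3.4
```

```bash
python3 - <<'E'
from k import *
from rig import cams
st()
for n in('side','top'):
    c=cams.capture(n); x,y,w,h=(300,130,90,90) if n=='side' else (355,165,85,85); g(c,x,y,w,h,7,f'pics/{n}7.png')
E
```

```text
29.7667 [-37.3  11.7  84.2  -0.   84.1 142.7] [ 463.  -306.6  115.2] F [-0.1 -0.2 -0.6] w 3.4
[[-0.0, -0.0, -1.0], [1.0, -0.0, -0.0], [-0.0, -1.0, 0.0]]
```

View pics/side7.png

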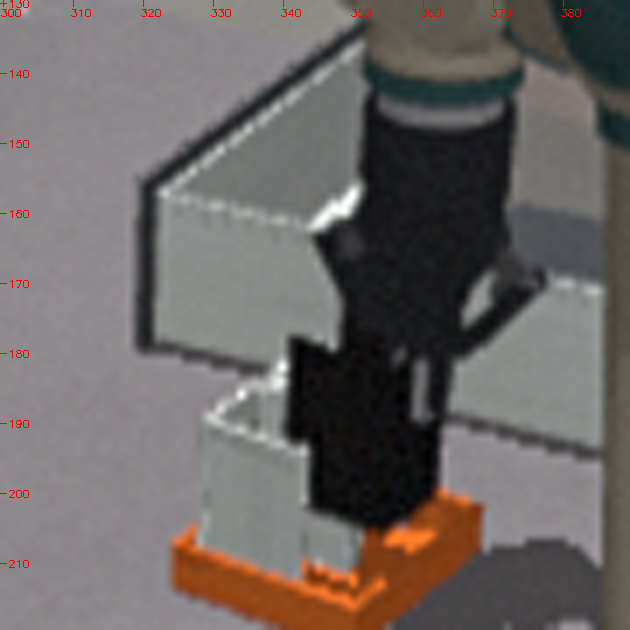

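View pics/top7.png

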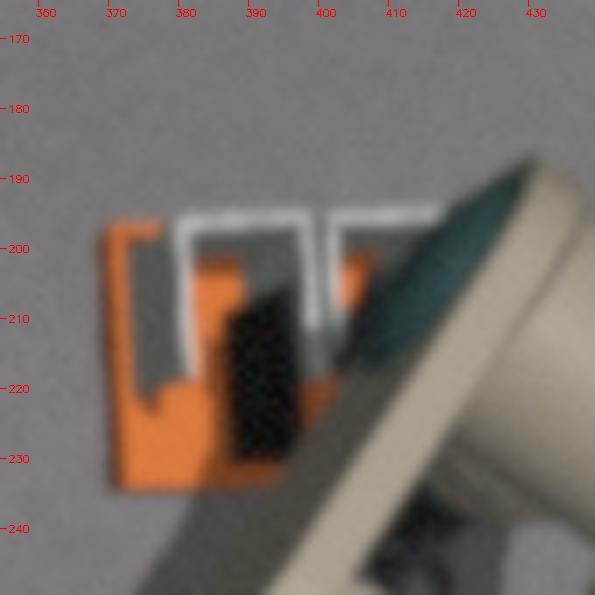

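The leg is inside the near silver's cavity (side view (345,195), top view (392,220)) with no contact force. I'll keep lowering.

>>> carry_out:
  plan: [0,0,-0.003,0,0,0,-1,0,0,-0.008,0,0,0,-1,0,0,-0.013,0,0,0,-1,0,0,-0.018,0,0,0,-1,0,0,-0.023,0,0,0,-1,0,0,-0.028,0,0,0,-1,0,0,-0.032,0,0,0,-1,0,0,-0.036,0,0,0,-1,0,0,-0.039,0,0,0,-1,0,0,-0.04,0,0,0,-1]

```text
time_s: 30.7
position: [463.3, -306.7, 75.7]
orientation: [[-0.0, 0.001, -1.0], [1.0, -0.001, -0.0], [-0.001, -1.0, -0.001]]
wrist_force: [-0.1, -0.0, -2.7]
gripper_width: 3.5
```

```bash
python3 - <<'E'
from k import *
st()
E
```

```text
30.7 [-37.3  13.9  86.3  -0.   79.7 142.7] [ 463.3 -306.7   75.7] F [-0.1 -0.  -2.7] w 3.5
[[-0.0, 0.001, -1.0], [1.0, -0.001, -0.0], [-0.001, -1.0, -0.001]]
```

>>> carry_out:
  plan: [0,0,-0.001,0,0,0,-1,0,0,-0.002,0,0,0,-1,0,0,-0.003,0,0,0,-1,0,0,-0.004,0,0,0,-1,0,0,-0.005,0,0,0,-1,0,0,-0.0055,0,0,0,-1,0,0,-0.006,0,0,0,-1,0,0,-0.0065,0,0,0,-1,0,0,-0.007,0,0,0,-1,0,0,-0.007,0,0,0,-1]

```text
time_s: 31.53
position: [463.2, -306.7, 68.6]
orientation: [[-0.0, 0.0, -1.0], [1.0, -0.001, -0.0], [-0.001, -1.0, -0.0]]
wrist_force: [-0.2, 0.0, -2.3]
gripper_width: 3.5
```

>>> carry_out:
  plan: [0,0,-0.0005,0,0,0,-1,0,0,-0.001,0,0,0,-1,0,0,-0.0013,0,0,0,-1,0,0,-0.0016,0,0,0,-1,0,0,-0.002,0,0,0,-1,0,0,-0.002,0,0,0,-1,0,0,-0.002,0,0,0,-1,0,0,-0.002,0,0,0,-1,0,0,-0.002,0,0,0,-1,0,0,-0.002,0,0,0,-1]

```text
time_s: 32.37
position: [463.5, -306.8, 68.0]
orientation: [[-0.0, 0.001, -1.0], [1.0, -0.001, -0.0], [-0.001, -1.0, -0.001]]
wrist_force: [-4.1, 3.2, 7.9]
gripper_width: 3.5
```

In contact at z = 68.0, the same height as the silvers, so it is on the tray floor. I'll let go with a small opening and withdraw straight up.

>>> carry_out:
  plan: [0,0,-0.0005,0,0,0,-1,0,0,-0.0005,0,0,0,-0.9,0,0,0,0,0,0,-0.75,0,0,0,0,0,0,-0.65,0,0,0,0,0,0,-0.65,0,0,0,0,0,0,-0.65,0,0,0.01,0,0,0,-0.65,0,0,0.03,0,0,0,-0.65,0,0,0.055,0,0,0,-0.65,0,0,0.085,0,0,0,-0.65]

```text
time_s: 33.2
position: [462.9, -306.3, 153.3]
orientation: [[-0.0, -0.001, -1.0], [1.0, 0.0, -0.0], [0.0, -1.0, 0.001]]
wrist_force: [0.9, -0.5, -0.1]
gripper_width: 14.8
```

>>> carry_out:
  plan: [0,0.003,0.025,0,0,0,-0.65,0,0.01,0.055,0,0,0,-0.65,0,0.03,0.085,0,0,0,-0.65,0,0.06,0.105,0,0,0,-0.65,0,0.09,0.12,0,0,0,-0.65,0,0.12,0.13,0,0,0,-0.65,0,0.15,0.14,0,0,0,-0.65,0,0.18,0.14,0,0,0,-0.65,0,0.21,0.14,0,0,0,-0.65,0,0.23,0.14,0,0,0,-0.65]

```text
time_s: 34.03
position: [462.6, -74.0, 294.7]
orientation: [[-0.002, 0.001, -1.0], [1.0, 0.0, -0.002], [0.0, -1.0, -0.001]]
wrist_force: [-0.4, 0.4, 0.3]
gripper_width: 14.6
```

```bash
python3 - <<'E'
from k import *
from rig import cams
st()
for n in('side','top'):
    c=cams.capture(n); np.savez(n+'8.npz',**c); x,y,w,h=(310,165,70,60) if n=='side' else (360,175,70,70); g(c,x,y,w,h,9 if n=='side' else 8,f'pics/{n}8.png'); cv2.imwrite(f'pics/{n}8f.png',c['frame'])
E
```

```text
34.0333 [-13.6  -6.6  82.5   0.  104.1 166.3] [462.6 -74.  294.7] F [-0.4  0.4  0.3] w 14.6
[[-0.002, 0.001, -1.0], [1.0, 0.0, -0.002], [0.0, -1.0, -0.001]]
```

View pics/side8.png

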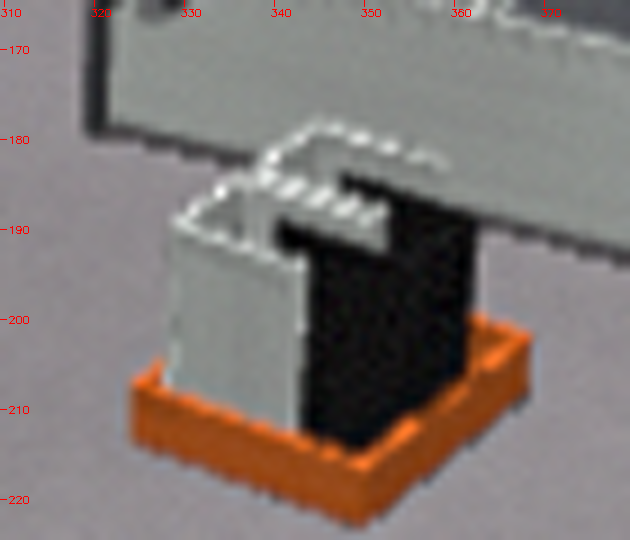

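View pics/top8.png

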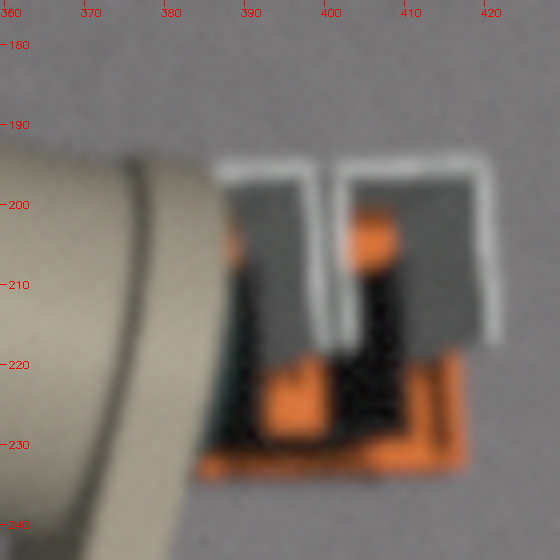

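View pics/top8f.png

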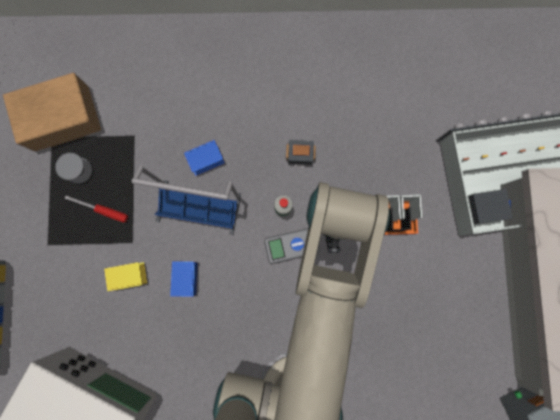

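The final views show:
- All three channels upright and nested. The black legs are inside the silver cavities at top-view (388,220) and (407,220), and the side view shows one leg at (342,190) and one at (350,186).
- The can at (284,205), the meter at (290,245) and the transformer at (301,152), all where they started.
- The rack empty and the gripper clear of everything.

I'll hand the job in.

```bash
python3 - <<'E'
from h import *
a,b=load('top'),load('top',8)
d=cv2.absdiff(a['frame'],b['frame']).max(2)
for n,(x,y,w,h) in dict(can=(272,192,26,26),trafo=(284,138,34,28),meter=(262,232,34,34)).items(): print(n,(d[y:y+h,x:x+w]>50).sum())
t=b
print(ray(t,409.7,215,105),ray(t,409.7,229,105))
from rig import order
print(order.sign_off())
E
```

```text
can 0
trafo 0
meter 0
[ 502.48560599 -333.67510497  105.        ] [ 462.37618437 -331.08259303  105.        ]
the job is handed in; nothing more can be done
None
```

I took the three channels out of the rack and stood them nested in the orange tray, then handed the job in with the arm clear of everything. The last move ended at 34.0 s, against the 72 s limit.

- **Layout:** the two silver channels stand side by side with their webs along the tray's +x wall. The black one is turned half round, with its web along the -x wall and one leg inside each silver channel.
- **Lowering:** each channel was lowered until the wrist felt the floor at 6–11 N, then released.
- **Final pictures:** all three are upright and interlocked, and the rack is empty. The spray can, the transformer and the part of the meter in view show no change from the start picture. The arm hid part of the meter and of the near silver channel from the top camera.
- **Disagreement:** two measurements of the black channel's sideways position differed. The last top-view ray put its -y leg's outer edge at about -331 to -334 mm, where I expected about -337 mm. That is a few mm off, but still well inside the silver channel's cavity.

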